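# Scoop jasper pebbles from a tilt-out bin

### The job

The scoop has been left lying the wrong way round in front of the middle tilt-out bin: lift it aside, lay it flat on the shelf well to one side of that bin, and swing the bin all the way out by its knob. Then take the scoop again by its handle, scoop pebbles out of the bin and tip at least two of them into the square tray from low down, spilling none and not touching pebbles with the fingers. Finish with the scoop laid flat on the shelf, bowl up and empty, and the bin left out; leave the other bins, the tray and the display pieces where they are.

Things in the scene. Friction and masses are not known exactly. Their poses are not given: they have to be found in the camera images.
- rack: fixed roofed cedar rack, 145 deep (x) x 358 wide (y) x 174 mm high, with three tilt-out bins side by side, 110 mm apart; its front faces the robot. Origin on its underside, midway across, x from front to back, y to its left bin, z up. The roof board is 12 mm thick; its front edge is 65 mm in front of the origin, straight above the bins' hinge line; shut bin fronts stand 10 mm proud of it.
- bin (a joint): swing of the middle bin, rad: 0 shut, 1.05 fully out at its stop; turns about a level line through bin_hinge along the rack's y, its top coming forward (rack -x) and down. Light (under 5 N at the knob); until about half way it falls shut by its weight, well beyond that it rests out at the stop. Out, its front board slopes 30 degrees up towards the robot, its floor 60 degrees up away.
- bin_hinge (a point): middle of the hinge line, 35 mm above the shelf, at the foot of the front board's inner face; turns with the bin: x along its floor to its back, y left, z up the front board. A toe board fills the corner, its face from (0, 44) to (40, 4) mm (x, z); fully out it slopes 15 degrees up to the back, and the pebbles gather where it meets the front board.
- bin_knob (a point): centre of the brass ball knob (22 mm across) on the middle bin's front, at (-32, 0, 95) mm from bin_hinge in its axes; a 9 mm stem joins it to the front board. The neighbours' knobs are 110 mm to either side.
- bin_inside (a point): point inside the middle bin at (30, 0, 30) mm from bin_hinge in its axes. The bin: front board 104 wide, 10 thick, 118 high (up to z 115); inside 86 wide; floor 4 mm thick and 92 long; cheeks 100 high for the first 46 mm, then 70; back 70 high. The pebbles are polished and slide easily (friction about 0.2).
- bin_left (a joint): swing of the left bin, rad, 0 shut; leave shut
- bin_right (a joint): swing of the right bin, rad, 0 shut; leave shut
- scoop: loose metal scoop, wooden handle, about 0.11 kg, 195 mm long, bowl up, handle end towards the rack at the start. Origin mid underside of the flat bowl, x to the tip, z up. Bowl x -40 to 40 mm, floor 46 wide, 2 thick; 60 wide over the rims; sides 30 high behind, 18 in front; back wall 30 high; front open. Rests steadily on its bowl, handle in the air; mass centre in the bowl's rear half.
- scoop_grip (a point): middle of the scoop's flat-sided wooden handle (16 mm wide, 20 high), at (-104, 0, 38) mm in the scoop's frame, axes as the scoop's. The handle runs from the back wall at (-41, 0, 22) mm, rising backwards at 0.25 rad, to its end at (-151, 0, 50); its first 10 mm is an 11 mm ferrule.
- scoop_tip (a point): middle of the bowl's front edge, at (40, 0, 1) mm in the scoop's frame
- scoop_bowl (a point): middle of the bowl, 12 mm above its underside
- tray: loose square cedar tray, 100 x 100 x 36 mm high, walls and floor 5 mm, 0.3 kg, open on top, on the left or on the right of the shelf; origin at the middle of its underside, z up
- tray_mid (a point): middle of the tray, 16 mm above the shelf
- pebble0: one of eight alike tumbled jasper pebbles, oblong, about 18 mm thick and 26 long, 16 g; starts on the floor of the shut middle bin; origin at its centre, axes turning with it
- pebble1: one of eight alike tumbled jasper pebbles, oblong, about 18 mm thick and 26 long, 16 g; starts on the floor of the shut middle bin; origin at its centre, axes turning with it
- pebble2: one of eight alike tumbled jasper pebbles, oblong, about 18 mm thick and 26 long, 16 g; starts on the floor of the shut middle bin; origin at its centre, axes turning with it
- pebble3: one of eight alike tumbled jasper pebbles, oblong, about 18 mm thick and 26 long, 16 g; starts on the floor of the shut middle bin; origin at its centre, axes turning with it
- pebble4: one of eight alike tumbled jasper pebbles, oblong, about 18 mm thick and 26 long, 16 g; starts on the floor of the shut middle bin; origin at its centre, axes turning with it
- pebble5: one of eight alike tumbled jasper pebbles, oblong, about 18 mm thick and 26 long, 16 g; starts on the floor of the shut middle bin; origin at its centre, axes turning with it
- pebble6: one of eight alike tumbled jasper pebbles, oblong, about 18 mm thick and 26 long, 16 g; starts on the floor of the shut middle bin; origin at its centre, axes turning with it
- pebble7: one of eight alike tumbled jasper pebbles, oblong, about 18 mm thick and 26 long, 16 g; starts on the floor of the shut middle bin; origin at its centre, axes turning with it
- kidney: display piece: lumpy dark hematite, about 75 mm across and 42 high, on the side of the shelf away from the tray; leave alone; origin on its underside
- opal: display piece: fire opal in its matrix, 50 x 46 x 37 mm high, on the rack's roof; leave alone; origin on its underside
- lens: display piece: round hand lens 60 mm across with a handle, 112 mm long and 12 high, lying on the shelf at the right; leave alone; origin under the lens's middle
Mind the look-alikes: they are no part of the job. Of the things like the scoop, leave any that is pink, purple or red; of the rest the smaller one is meant.

How it is judged:
By the outcome, as a careful person would: the job done as asked, in the order asked, and still so for the second after the job is handed in, with the robot touching nothing.
It also fails if it takes over 72 s, if anything falls off the work surface, if the arm or the gripper's body presses on something with over 40 N, if the wrist force passes 120 N, or if a joint passes its speed limit or range.

### The arm

A 7-joint arm with a two-finger parallel gripper is mounted at the origin on the work surface. World frame = base frame: x ahead of the robot, y to its left, z up, the work surface at z = 0. Lengths are in mm, angles in rad, forces in N, time in s.
With the tool pointing down it reaches from about 425 to 825 mm from the base axis. Payload 3.6 kg.
Tool frame: the origin (TCP) lies on the centre line of the jaws, within the pads' length; the fingertips stand bot.tips_ahead ahead of it and the grasp point (between the pads) lies 11 mm behind it (bot.tips_ahead is the distance from the TCP to the fingertips, in mm); z points along the fingers, y is the direction in which the jaws open and shut (so a half turn about z gives the same grasp; the last joint's range is limited). The gripper opens to 93 mm and grips with 3 to 60 N. Pads are 15 mm wide; open, the fingers measure 128 mm over their backs; the gripper's body (75 mm by 188 mm) begins 65 mm behind the grasp point.
Start: joints at [1.157, 0.615, -0.013, 1.423, 0.008, 1.103, -0.04], TCP at [245.808, -601.698, 226.64] pointing down, gripper open.
Joint ranges: [-3.12, 3.12], [-0.3, 2.06], [-1.34, 1.32], [0.26, 2.42], [-1.36, 4.5], [0.01, 1.98], [-2.84, 2.84]. Speed limits (rad/s): [2.79, 2.79, 3.14, 3.14, 3.14, 3.14, 3.14].

### API

Orientations are given as a rotation vector (axis times angle).
In Python, from cell import bot gives the robot as it stands. The module is installed in compiled form; this text tells all that it offers.
- The arm moves only by the tool send_rows, never from a script. Its argument "motion" is a list of rows, each an object of numbers: "x", "y", "z": the shift along the tool's x, y, z in cm; "rx", "ry", "rz": the turn, a rotation vector about the tool's x, y, z in rad; "grip": the gripper command: -1 is shut, 1 is fully open, values between are in proportion. A call has 1 to 12 rows; each row is the pose to reach, as a shift and turn from the pose commanded when the call began, along the tool's axes at that moment; what a row does not reach only later rows make up. A row lasts 1/10 s, in which the tool goes at most 50 mm and 8.59 degrees, less where a joint would pass 70% of its speed; a pose out of reach is approached as far as the arm can. A call with a gripper value outside its range is refused whole. The fingers move at their own pace and stop on an object; "grip_force" is the grip in N (left out, the last holds). Time passes only in rows, so rows that repeat a pose let the fingers close. It gives the time, the measured TCP pose, the force and the opening at its end, in the units of the state.
- bot.sense(): the state, without advancing time (a new reading comes with each control period).
- bot.read_camera(name): name is "scene" or "top" or "wrist"; returns a dict with "pixels" (384x512x3 uint8, red, green, blue), "K" (3x3 intrinsics, pixels), "R" (3x3) and "t" (3): a world point X has camera coordinates R X + t. Camera axes: x right, y down, z forward; pixel columns grow to the right and rows downward; lengths in mm; the calibration is good to about 2 mm. A picture is of the moment at which its call begins. There is no depth.
- bot.finish_job(): hands the job in, once; it reports no verdict.
Trained networks look in a picture, given as the dict that the camera call returned (one of the last four; its "shot" number tells which), for a name from the list of things; names that differ only in an ending like _2 or _b are one class to them, and where a whole thing is asked for, a point or a joint stands for the part that bears it (a point fixed in the world has none). Each returns a list of dicts, best first, with "score" (0 to 1); they miss things now and then, are a little off and sometimes report something else, mostly with a low value. They report only what shows in the picture. A call takes as long as a camera call. They do not tell look-alikes from the thing itself.
- bot.boxes_of(name, picture): "uv" ([column, row] in pixels, amid what is visible of it).
- bot.silhouettes(name, picture): "region" (384x512 bool, what is visible of it) and "uv" ([column, row] in pixels, amid what is visible of it).
The state is a dict: "time_s": time; "joint_pos": joint angles; "joint_velocities": joint speeds; "tau": joint torques, N m; "ee_pos": TCP position; "orientation": TCP orientation; "force": force on the tool from outside, world axes, zero at the start; "torque": the same for the moment, N m; "opening": finger opening in mm.
Only numpy, scipy, OpenCV 4.12 (cv2) and the standard library are available. Lean on these libraries where they do the work, as an engineer would, in place of code of your own. Each camera call takes 0.05 s, during which the arm holds its last target.

## Working session

There is one attempt and no reset: what is moved stays moved. The work goes in short steps, Python scripts to look and compute and a tool call to move; the robot and the scene stay as the last step left them, time stands still between calls to the robot, and variables do not carry over. Pictures are saved under pics/ and viewed, and the job is handed in when it is done.

Besides the shell and the picture viewer there is one more tool, called after "Call:" by a JSON object that holds its "op" and its "data". send_rows: Moves the arm, as the interface text tells. Its arguments: {"type":"object","properties":{"motion":{"type":"array","items":{"type":"object","properties":{"x":{"type":"number"},"y":{"type":"number"},"z":{"type":"number"},"rx":{"type":"number"},"ry":{"type":"number"},"rz":{"type":"number"},"grip":{"type":"number"}}}},"grip_force":{"type":"number"}},"required":["motion"]}

```bash
ls; mkdir -p pics
python3 - <<'E'
from cell import bot
import cv2,numpy as np
print(bot.sense(), bot.tips_ahead)
for n in ("scene","top"):
    p=bot.read_camera(n); cv2.imwrite(f"pics/{n}0.png",cv2.cvtColor(p["pixels"],cv2.COLOR_RGB2BGR)); print(n,p["K"],p["R"],p["t"])
    for k in ("scoop","tray","bin_knob","kidney","lens","rack"):
        print(k,[(np.round(d["uv"]),round(d["score"],2)) for d in bot.boxes_of(k,p)])
E
```

```text
pics
{'time_s': 0.0, 'joint_pos': array([ 1.15652431,  0.61588974, -0.01262508,  1.42489612,  0.00811897,
        1.10339273, -0.04039751]), 'joint_velocities': array([-2.02514739e-03, -1.66219524e-05,  1.05536825e-03,  1.29172131e-03,
        2.76947379e-04,  1.40459390e-03, -2.92193051e-04]), 'tau': array([ 1.46585626e-03, -4.58937943e+01,  2.09988118e-01, -1.65744495e+01,
       -6.09661569e-02,  2.03715399e-02,  2.47931321e-04]), 'ee_pos': array([ 245.49863587, -601.02221811,  225.50118674]), 'orientation': array([-3.08027088e+00, -6.04954677e-01,  8.40790795e-04]), 'force': array([ 0.63791641, -0.09040363,  0.32442487]), 'torque': array([-0.02394267, -0.01531722, -0.04656347]), 'opening': 92.87797373973038} 8.0
scene [[373.77020509   0.         253.84599124]
 [  0.         373.77020509 196.62739101]
 [  0.           0.           1.        ]] [[-0.61113142  0.79140003  0.01429618]
 [ 0.67967556  0.53394134 -0.50293914]
 [-0.40565938 -0.29764514 -0.86420359]] [ 256.16884031 -316.79701857 1670.24209413]
scoop [(array([263., 275.]), 0.97), (array([223., 128.]), 0.77), (array([349., 
[... 321 characters left out ...]
53443 190.79493049]
 [  0.           0.           1.        ]] [[-0.00589832 -0.99982376  0.017823  ]
 [-0.99067034  0.00341573 -0.13623733]
 [ 0.13615244 -0.01846029 -0.99051589]] [  65.13066056  518.6566965  1026.93471612]
scoop [(array([196., 135.]), 0.96), (array([155., 272.]), 0.95), (array([104., 167.]), 0.73), (array([390., 280.]), 0.67), (array([294., 188.]), 0.58), (array([370., 195.]), 0.18)]
tray [(array([368., 198.]), 0.77), (array([295.,  86.]), 0.64), (array([256., 129.]), 0.29)]
bin_knob [(array([292., 130.]), 0.88)]
kidney [(array([186., 194.]), 0.91)]
lens [(array([398., 151.]), 0.8), (array([290., 130.]), 0.15)]
rack [(array([290., 105.]), 0.56), (array([185., 194.]), 0.4)]
```

Run:
```python
import cv2
for n in ("scene","top"):
    a=cv2.imread(f"pics/{n}0.png"); cv2.imwrite(f"pics/{n}0b.png",cv2.resize(a,(800,600),interpolation=cv2.INTER_CUBIC))
a=cv2.imread("pics/top0.png")
cv2.imwrite("pics/top0c.png",cv2.resize(a[60:260,200:440],(720,600),interpolation=cv2.INTER_CUBIC))
```

```text
(no output)
```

View pics/scene0b.png

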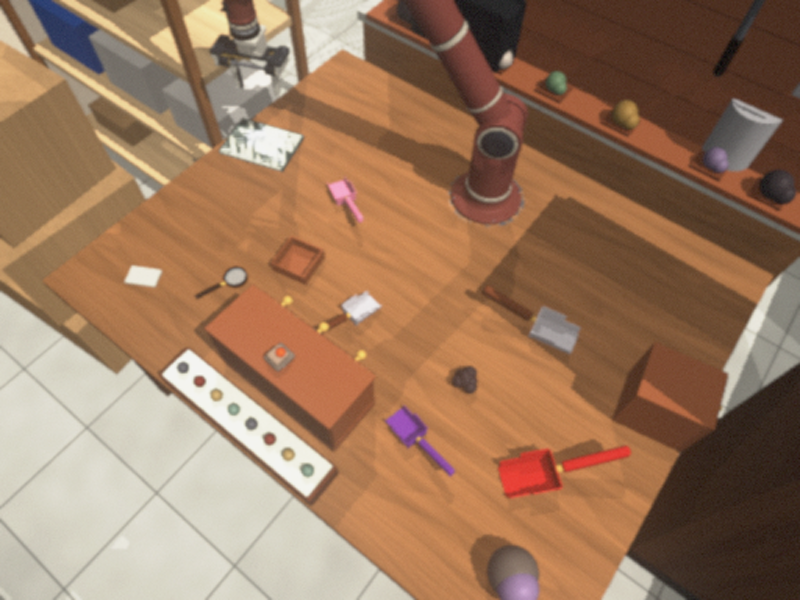

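View pics/top0b.png

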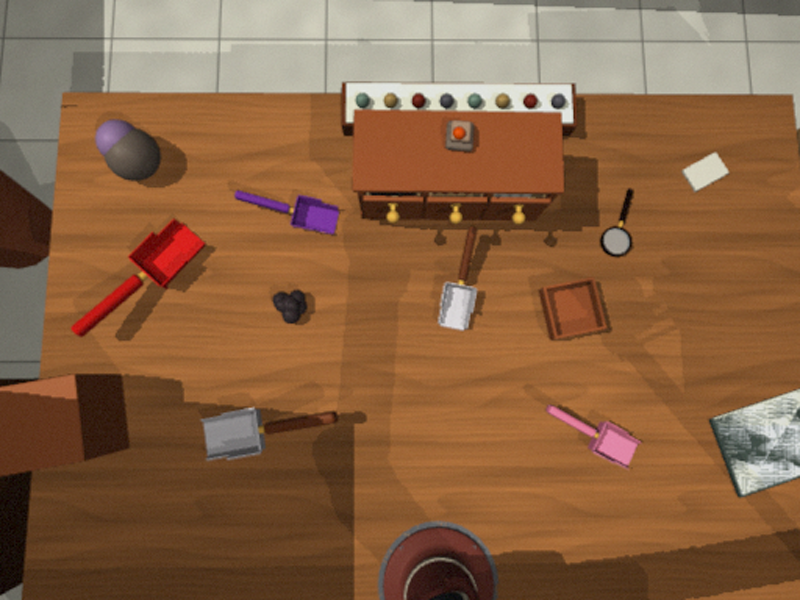

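View pics/top0c.png

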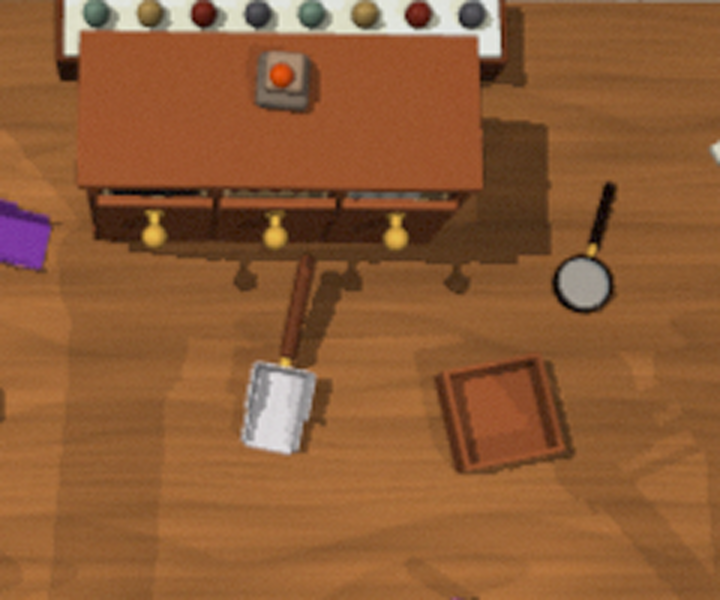

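The candidates in the top view (native pixels) are:
- small silver scoop at (294,190), in front of the middle bin
- large silver scoop at (155,272)
- purple at (196,135)
- red at (104,167)
- pink at (390,280)

I choose the small silver one at (294,190). The crop confirms it: wooden handle towards the rack, bowl towards the robot. Next I'll measure the poses.

```bash
cat > h.py <<'E'
import numpy as np, cv2
from scipy.spatial.transform import Rotation as Rn
from scipy.optimize import least_squares
def ray(p,uv):
    K,R,t=p["K"],p["R"],p["t"]; c=-R.T@t
    d=R.T@np.linalg.inv(K)@np.array([uv[0],uv[1],1.]); return c,d
def onz(p,uv,z):
    c,d=ray(p,uv); return c+d*(z-c[2])/d[2]
def proj(p,X):
    X=np.atleast_2d(X); c=X@p["R"].T+p["t"]; q=c@p["K"].T; return q[:,:2]/q[:,2:]
def tri(obs):
    A=[];b=[]
    for p,uv in obs:
        c,d=ray(p,uv); d=d/np.linalg.norm(d); M=np.eye(3)-np.outer(d,d); A.append(M); b.append(M@c)
    return np.linalg.lstsq(np.vstack(A),np.hstack(b),rcond=None)[0]
def save(p,name,crop=None,s=None):
    a=cv2.cvtColor(p["pixels"],cv2.COLOR_RGB2BGR)
    if crop: a=a[crop[1]:crop[3],crop[0]:crop[2]]
    f=s or min(800/a.shape[1],600/a.shape[0]); cv2.imwrite("pics/"+name,cv2.resize(a,None,fx=f,fy=f,interpolation=cv2.INTER_CUBIC))
def rel(pos,rv,P,Rt):
    "target grasp/TCP pose -> shift cm & rotvec in tool axes"
    R0=Rn.from_rotvec(rv); return R0.inv().apply(np.asarray(P)-pos)/10,(R0.inv()*Rt).as_rotvec()
E
python3 - <<'E'
from h import *
from cell import bot
np.set_printoptions(precision=1,suppress=True)
p=bot.read_camera("top"); s=bot.read_camera("scene")
c=lambda u,v:(200+u/3,60+v/3)
print("roof corners FL FR BL BR",[onz(p,c(*q),174)[:2] for q in((78,185),(482,188),(80,32),(478,38))])
print("tray corners",[onz(p,c(*q),36)[:2] for q in((438,374),(545,358),(570,457),(462,472))])
print("knobs z130",[onz(p,c(*q),130)[:2] for q in((153,235),(275,235),(396,236))])
print("scoop front corners z18",[onz(p,c(*q),18)[:2] for q in((241,441),(294,453))],"back z30",[onz(p,c(*q),30)[:2] for q in((251,362),(315,372))],"hend z55",onz(p,c(307,258),55)[:2], "ferrule z22",onz(p,c(286,362),24)[:2])
for n in("kidney","lens","tray","scoop"):
  for cam in (p,s):
    for d in bot.silhouettes(n,cam)[:5]:
        m=d["region"]; 
        print(n,np.round(d["uv"]),round(d["score"],2),m.sum(), onz(cam,d["uv"],15)[:2])
for cam in(s,):
    save(s,"s1.png",(150,120,310,240))
E
```

```text
roof corners FL FR BL BR [array([682.4, 145.7]), array([ 679.7, -207.9]), array([823.3, 144.7]), array([ 818.7, -210.6])]
tray corners [array([ 536.2, -199.7]), array([ 551.8, -306.5]), array([ 453.8, -325.9]), array([ 439.7, -219.3])]
knobs z130 [array([650.2,  80.5]), array([650.1, -30.5]), array([ 649.1, -141. ])]
scoop front corners z18 [array([472.5,  -6.1]), array([460.4, -58.4])] back z30 [array([549.7, -16.1]), array([539.5, -79.3])] hend z55 [648.5 -70.3] ferrule z22 [550.6 -51.5]
kidney [185. 192.] 0.7 364 [519.1 278.1]
kidney [298. 244.] 0.58 216 [515.3 276.5]
lens [395. 154.] 0.8 357 [ 635.  -360.5]
lens [148. 180.] 0.64 250 [ 655.2 -353.6]
tray [366. 195.] 0.67 1255 [ 507.2 -265.9]
tray [186. 166.] 0.86 673 [ 514.9 -279.2]
scoop [198. 135.] 0.97 761 [694.2 241.1]
scoop [102. 168.] 0.82 1701 [592.8 528.2]
scoop [295. 190.] 0.75 787 [525.2 -52. ]
scoop [155. 272.] 0.73 1435 [286. 358.]
scoop [389. 279.] 0.62 899 [ 261.3 -320.2]
scoop [342. 300.] 0.98 1216 [591.8 511.3]
scoop [227. 203.] 0.93 370 [541.8 -38.1]
scoop [223. 125.] 0.68 262 [ 250.3 -304.6]
scoop [346. 208.] 0.64 796 [276.7 340.4]
scoop [263. 273.] 0.64 456 [680.2 243.1]
```

View pics/s1.png

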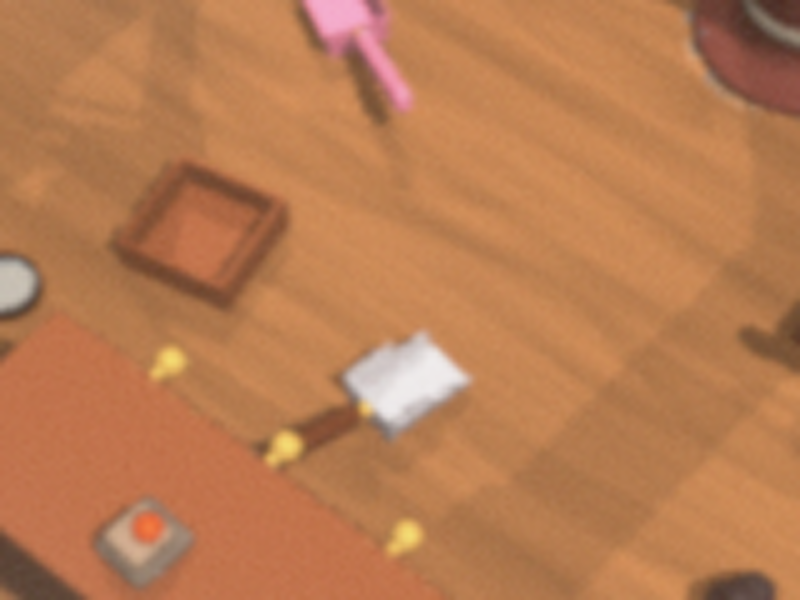

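```bash
cat >> h.py <<'E'
def down(yaw,phi=0,flip=False):
    "tool z pointing down, leaned by phi towards heading yaw; tool x along heading (or opposite if flip)"
    f=np.array([np.cos(yaw),np.sin(yaw),0]); u=np.array([0,0,1.])
    z=np.sin(phi)*f-np.cos(phi)*u; x=np.cos(phi)*f+np.sin(phi)*u
    if flip: x=-x
    return Rn.from_matrix(np.c_[x,np.cross(z,x),z])
def plan(G,Rt,st=None,grasp=True):
    from cell import bot
    st=st or bot.sense(); G=np.asarray(G,float)
    P=G+(11*Rt.apply([0,0,1]) if grasp else 0)
    d,r=rel(st["ee_pos"],st["orientation"],P,Rt); print("t",round(st["time_s"],2),"xyz cm",np.round(d,2),"rot",np.round(r,3)); return d,r
E
python3 - <<'E'
from h import *
plan([589,-57,150],down(-.2))
E
```

```text
t 1.2 xyz cm [ 52.37 -37.45   8.77] rot [-0.    -0.     0.588]
```

Call:
{"op": "send_rows", "data": {"motion": [{"x": 52.4,"y": -37.4,"z": 5,"rz": 0.588,"grip": 1},{"x": 52.4,"y": -37.4,"z": 5,"rz": 0.588},{"x": 52.4,"y": -37.4,"z": 5,"rz": 0.588},{"x": 52.4,"y": -37.4,"z": 5,"rz": 0.588},{"x": 52.4,"y": -37.4,"z": 5,"rz": 0.588},{"x": 52.4,"y": -37.4,"z": 5,"rz": 0.588},{"x": 52.4,"y": -37.4,"z": 5,"rz": 0.588},{"x": 52.4,"y": -37.4,"z": 5,"rz": 0.588},{"x": 52.4,"y": -37.4,"z": 5,"rz": 0.588},{"x": 52.4,"y": -37.4,"z": 5,"rz": 0.588},{"x": 52.4,"y": -37.4,"z": 5,"rz": 0.588},{"x": 52.4,"y": -37.4,"z": 5,"rz": 0.588}]}}

```text
$.motion[0]: bad value
```

Run:
```python
from h import *
from cell import bot
s=bot.sense();print(s["ee_pos"],s["joint_pos"],s["force"])
plan([589,-57,150],down(-.2))
```

```text
[ 245.80912387 -601.7044135   226.62475257] [ 1.15653533  0.61492639 -0.01262738  1.42339468  0.00807674  1.10338428
 -0.04037536] [ 0.20894124 -0.30818473 -0.38370275]
t 1.2 xyz cm [ 52.37 -37.45   8.77] rot [-0.    -0.     0.588]
```

Call:
{"op": "send_rows", "data": {"motion": [{"x": 52.4,"y": -37.4,"z": 5,"rx": 0,"ry": 0,"rz": 0.588,"grip": 1},{"x": 52.4,"y": -37.4,"z": 5,"rx": 0,"ry": 0,"rz": 0.588,"grip": 1}]}}

```text
time_s: 1.4
ee_pos: [298.2, -517.8, 218.6]
orientation: [3.138, 0.121, 0.001]
force: [1.5, 0.6, -0.1]
opening: 92.9
```

Run:
```python
from h import *
plan([580,-57,150],down(-.2))
```

```text
t 1.4 xyz cm [ 31.64 -43.78   7.93] rot [ 0.001 -0.     0.277]
```

Call:
{"op": "send_rows", "data": {"motion": [{"x": 31.6,"y": -43.8,"z": 5,"rx": 0,"ry": 0,"rz": 0.277,"grip": 1},{"x": 31.6,"y": -43.8,"z": 5,"rx": 0,"ry": 0,"rz": 0.277,"grip": 1},{"x": 31.6,"y": -43.8,"z": 5,"rx": 0,"ry": 0,"rz": 0.277,"grip": 1},{"x": 31.6,"y": -43.8,"z": 5,"rx": 0,"ry": 0,"rz": 0.277,"grip": 1},{"x": 31.6,"y": -43.8,"z": 5,"rx": 0,"ry": 0,"rz": 0.277,"grip": 1},{"x": 31.6,"y": -43.8,"z": 5,"rx": 0,"ry": 0,"rz": 0.277,"grip": 1},{"x": 31.6,"y": -43.8,"z": 5,"rx": 0,"ry": 0,"rz": 0.277,"grip": 1},{"x": 31.6,"y": -43.8,"z": 5,"rx": 0,"ry": 0,"rz": 0.277,"grip": 1},{"x": 31.6,"y": -43.8,"z": 5,"rx": 0,"ry": 0,"rz": 0.277,"grip": 1},{"x": 31.6,"y": -43.8,"z": 5,"rx": 0,"ry": 0,"rz": 0.277,"grip": 1},{"x": 31.6,"y": -43.8,"z": 5,"rx": 0,"ry": 0,"rz": 0.277,"grip": 1},{"x": 31.6,"y": -43.8,"z": 5,"rx": 0,"ry": 0,"rz": 0.277,"grip": 1}]}}

```text
time_s: 2.6
ee_pos: [578.2, -44.0, 168.2]
orientation: [-3.123, 0.276, -0.002]
force: [-0.2, -0.1, -0.6]
opening: 93.2
```

Run:
```python
from h import *
from cell import bot
s=bot.sense();print(s["ee_pos"],s["joint_pos"],s["orientation"])
w=bot.read_camera("wrist"); save(w,"w1.png")
print([(d["uv"],d["score"]) for d in bot.boxes_of("scoop",w)],[(d["uv"],d["score"]) for d in bot.boxes_of("scoop_grip",w)])
for X in ([589,-57,43],[506,-40,0],[654,-71,55],[608,-61.5,48],[649,-30.5,130]): print(X,proj(w,X))
np.save("w1R.npy",w["R"]);np.savez("w1.npz",K=w["K"],R=w["R"],t=w["t"])
plan([589,-57,33],down(-.2))
```

```text
[578.21234838 -43.98113845 168.17867141] [-0.01728073  0.56807315  0.09230023  1.71024042 -0.07305019  0.86519066
 -1.63903023] [-3.12342259e+00  2.75843144e-01 -1.83881234e-03]
[([273.2, 216.6], 0.96), ([22.8, 142.0], 0.63)] [([271.3, 217.7], 0.91), ([23.0, 140.3], 0.79)]
[589, -57, 43] [[270.62672308 176.67312622]]
[506, -40, 0] [[267.15023805 234.49042824]]
[654, -71, 55] [[274.31816027 109.86251439]]
[608, -61.5, 48] [[272.07906292 158.75706872]]
[649, -30.5, 130] [[222.09796025 126.61782452]]
t 2.75 xyz cm [ 1.420e+00 -1.000e-02  1.469e+01] rot [0.001 0.    0.01 ]
```

View pics/w1.png

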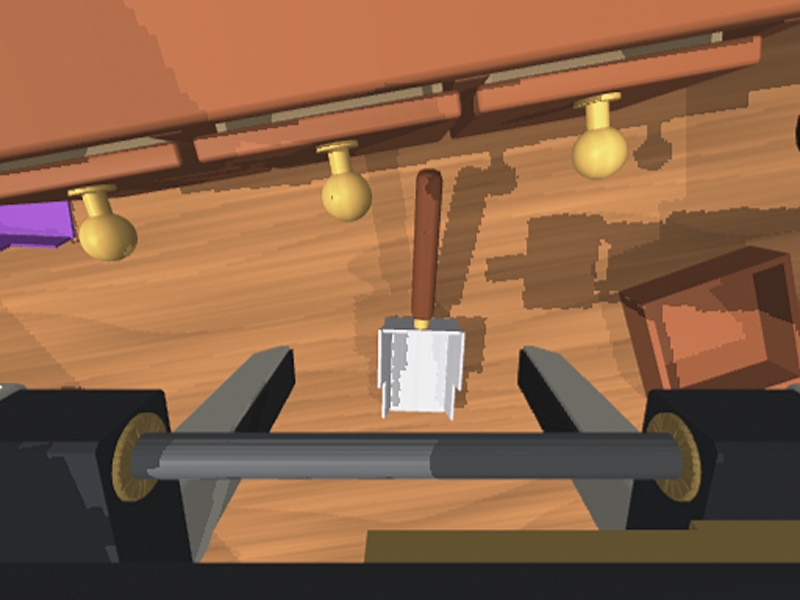

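Call:
{"op": "send_rows", "data": {"motion": [{"x": 1.4,"y": 0,"z": 4.7,"rx": 0,"ry": 0,"rz": 0.01,"grip": 1},{"x": 1.4,"y": 0,"z": 9.5,"rx": 0,"ry": 0,"rz": 0.01,"grip": 1},{"x": 1.4,"y": 0,"z": 13,"rx": 0,"ry": 0,"rz": 0.01,"grip": 1},{"x": 1.4,"y": 0,"z": 14.6,"rx": 0,"ry": 0,"rz": 0.01,"grip": 1},{"x": 1.4,"y": 0,"z": 14.6,"rx": 0,"ry": 0,"rz": 0.01,"grip": -1},{"x": 1.4,"y": 0,"z": 14.6,"rx": 0,"ry": 0,"rz": 0.01,"grip": -1},{"x": 1.4,"y": 0,"z": 14.6,"rx": 0,"ry": 0,"rz": 0.01,"grip": -1},{"x": 1.4,"y": 0,"z": 14.6,"rx": 0,"ry": 0,"rz": 0.01,"grip": -1},{"x": 1.4,"y": 0,"z": 14.6,"rx": 0,"ry": 0,"rz": 0.01,"grip": -1},{"x": 1.4,"y": 0,"z": 14.6,"rx": 0,"ry": 0,"rz": 0.01,"grip": -1}], "grip_force": 45}}

```text
time_s: 3.75
ee_pos: [589.5, -55.9, 23.7]
orientation: [-3.126, 0.312, -0.002]
force: [0.4, 0.0, -0.6]
opening: 49.7
```

Call:
{"op": "send_rows", "data": {"motion": [{"x": 0,"y": 0,"z": 0,"rx": 0,"ry": 0,"rz": 0,"grip": -1},{"x": 0,"y": 0,"z": 0,"rx": 0,"ry": 0,"rz": 0,"grip": -1},{"x": 0,"y": 0,"z": 0,"rx": 0,"ry": 0,"rz": 0,"grip": -1},{"x": 0,"y": 0,"z": 0,"rx": 0,"ry": 0,"rz": 0,"grip": -1},{"x": 0,"y": 0,"z": 0,"rx": 0,"ry": 0,"rz": 0,"grip": -1},{"x": 0,"y": 0,"z": 0,"rx": 0,"ry": 0,"rz": 0,"grip": -1},{"x": 0,"y": 0,"z": 0,"rx": 0,"ry": 0,"rz": 0,"grip": -1}]}}

```text
time_s: 4.45
ee_pos: [589.1, -56.0, 22.9]
orientation: [-3.126, 0.312, 0.0]
force: [0.7, 0.3, 0.0]
opening: 15.6
```

Call:
{"op": "send_rows", "data": {"motion": [{"x": -1,"y": 0,"z": -2,"rx": 0,"ry": 0,"rz": 0,"grip": -1},{"x": -4,"y": 0,"z": -3.5,"rx": 0,"ry": 0,"rz": 0,"grip": -1},{"x": -8,"y": -3,"z": -6,"rx": 0,"ry": 0,"rz": 0,"grip": -1},{"x": -10,"y": -6,"z": -9,"rx": 0,"ry": 0,"rz": -0.15,"grip": -1},{"x": -10,"y": -8,"z": -11,"rx": 0,"ry": 0,"rz": -0.3,"grip": -1},{"x": -10,"y": -10,"z": -13,"rx": 0,"ry": 0,"rz": -0.45,"grip": -1},{"x": -10,"y": -12,"z": -13,"rx": 0,"ry": 0,"rz": -0.6,"grip": -1},{"x": -10,"y": -14,"z": -13,"rx": 0,"ry": 0,"rz": -0.75,"grip": -1},{"x": -10,"y": -15,"z": -13,"rx": 0,"ry": 0,"rz": -0.9,"grip": -1},{"x": -10,"y": -16,"z": -13,"rx": 0,"ry": 0,"rz": -1.05,"grip": -1},{"x": -10,"y": -17,"z": -13,"rx": 0,"ry": 0,"rz": -1.2,"grip": -1},{"x": -10,"y": -18,"z": -13,"rx": 0,"ry": 0,"rz": -1.35,"grip": -1}]}}

```text
time_s: 5.65
ee_pos: [526.5, 140.5, 152.8]
orientation: [-2.63, -1.717, 0.001]
force: [0.4, 0.7, -1.3]
opening: 15.8
```

Run:
```python
from h import *
from cell import bot
s=bot.sense();print(s["ee_pos"],s["joint_pos"],s["orientation"],s["opening"])
plan([505,130,60],down(0,0,True))
```

```text
[526.50128638 140.45682794 152.75956901] [-0.1202773   0.55269373 -0.27418481  1.81531411  0.19931428  0.80097891
 -0.90894596] [-2.63045630e+00 -1.71747356e+00  8.21383777e-04] 15.76862143329127
t 5.65 xyz cm [-1.82 -1.54 10.38] rot [-1.000e-03 -0.000e+00 -1.985e+00]
```

Call:
{"op": "send_rows", "data": {"motion": [{"x": -1.8,"y": -1.5,"z": 0,"rx": 0,"ry": 0,"rz": -0.15,"grip": -1},{"x": -1.8,"y": -1.5,"z": 0,"rx": 0,"ry": 0,"rz": -0.3,"grip": -1},{"x": -1.8,"y": -1.5,"z": 0,"rx": 0,"ry": 0,"rz": -0.45,"grip": -1},{"x": -1.8,"y": -1.5,"z": 0,"rx": 0,"ry": 0,"rz": -0.6,"grip": -1},{"x": -1.8,"y": -1.5,"z": 0,"rx": 0,"ry": 0,"rz": -0.75,"grip": -1},{"x": -1.8,"y": -1.5,"z": 0,"rx": 0,"ry": 0,"rz": -0.9,"grip": -1},{"x": -1.8,"y": -1.5,"z": 0,"rx": 0,"ry": 0,"rz": -1.05,"grip": -1},{"x": -1.8,"y": -1.5,"z": 0,"rx": 0,"ry": 0,"rz": -1.2,"grip": -1},{"x": -1.8,"y": -1.5,"z": 1,"rx": 0,"ry": 0,"rz": -1.35,"grip": -1},{"x": -1.8,"y": -1.5,"z": 3,"rx": 0,"ry": 0,"rz": -1.5,"grip": -1},{"x": -1.8,"y": -1.5,"z": 5,"rx": 0,"ry": 0,"rz": -1.65,"grip": -1},{"x": -1.8,"y": -1.5,"z": 7,"rx": 0,"ry": 0,"rz": -1.8,"grip": -1}]}}

```text
time_s: 6.85
ee_pos: [505.6, 129.4, 82.1]
orientation: [-0.291, -3.128, 0.001]
force: [0.7, -0.7, -0.4]
opening: 15.8
```

Run:
```python
from h import *
from cell import bot
s=bot.sense();print(s["ee_pos"],s["joint_pos"],s["orientation"],s["opening"])
plan([505,130,33],down(0,0,True))
p=bot.read_camera("top");save(p,"top2.png",(180,60,420,240))
```

```text
[505.62134324 129.39222823  82.13344318] [ 0.15109814  0.71487234 -0.69783698  1.933133    0.67356958  0.74209723
  0.44019083] [-2.90676583e-01 -3.12806611e+00  7.55661585e-04] 15.76298781471147
t 6.85 xyz cm [0.07 0.05 6.01] rot [-0.    -0.    -0.185]
```

View pics/top2.png

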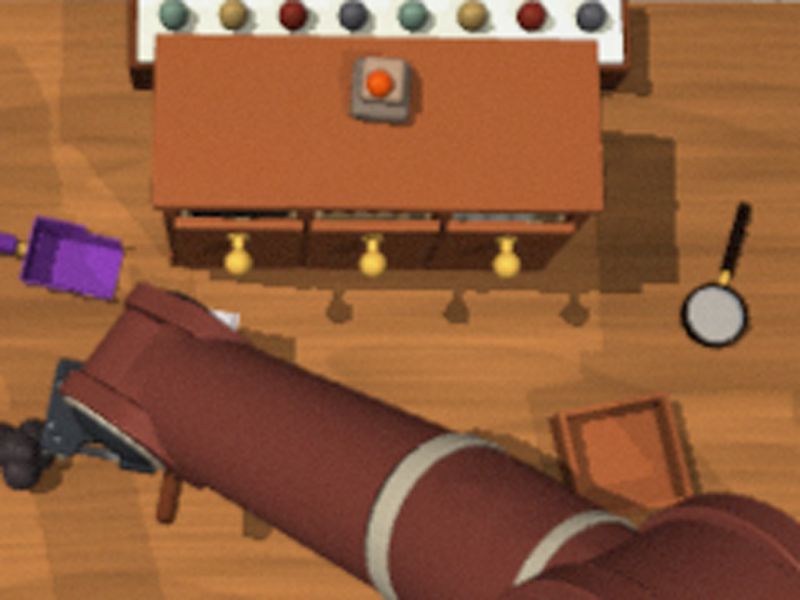

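Call:
{"op": "send_rows", "data": {"motion": [{"x": 0.1,"y": 0,"z": 2,"rx": 0,"ry": 0,"rz": -0.15,"grip": -1},{"x": 0.1,"y": 0,"z": 4,"rx": 0,"ry": 0,"rz": -0.185,"grip": -1},{"x": 0.1,"y": 0,"z": 5.2,"rx": 0,"ry": 0,"rz": -0.185,"grip": -1},{"x": 0.1,"y": 0,"z": 5.7,"rx": 0,"ry": 0,"rz": -0.185,"grip": -1},{"x": 0.1,"y": 0,"z": 5.9,"rx": 0,"ry": 0,"rz": -0.185,"grip": -1},{"x": 0.1,"y": 0,"z": 5.9,"rx": 0,"ry": 0,"rz": -0.185,"grip": -1}]}}

```text
time_s: 7.5
ee_pos: [505.1, 130.4, 24.5]
orientation: [0.01, 3.141, 0.0]
force: [-0.6, -0.5, -1.0]
opening: 15.8
```

Call:
{"op": "send_rows", "data": {"motion": [{"x": 0,"y": 0,"z": 0.1,"rx": 0,"ry": 0,"rz": 0,"grip": -1},{"x": 0,"y": 0,"z": 0.1,"rx": 0,"ry": 0,"rz": 0,"grip": -1},{"x": 0,"y": 0,"z": 0.1,"rx": 0,"ry": 0,"rz": 0,"grip": -1}]}}

```text
time_s: 7.8
ee_pos: [504.9, 130.2, 23.4]
orientation: [0.009, 3.141, 0.0]
force: [-0.9, 0.0, -1.0]
opening: 15.3
```

Call:
{"op": "send_rows", "data": {"motion": [{"x": 0,"y": 0,"z": 0.05,"rx": 0,"ry": 0,"rz": 0,"grip": -1},{"x": 0,"y": 0,"z": 0.1,"rx": 0,"ry": 0,"rz": 0,"grip": -1},{"x": 0,"y": 0,"z": 0.1,"rx": 0,"ry": 0,"rz": 0,"grip": -1}]}}

```text
time_s: 8.1
ee_pos: [504.8, 130.2, 22.5]
orientation: [0.009, 3.141, -0.0]
force: [-1.1, -1.0, 4.3]
opening: 15.7
```

Now it touches the shelf, so I'll release and lift.

Call:
{"op": "send_rows", "data": {"motion": [{"x": 0,"y": 0,"z": 0,"rx": 0,"ry": 0,"rz": 0,"grip": 0},{"x": 0,"y": 0,"z": 0,"rx": 0,"ry": 0,"rz": 0,"grip": 0},{"x": 0,"y": 0,"z": 0,"rx": 0,"ry": 0,"rz": 0,"grip": 0},{"x": 0,"y": 0,"z": -3,"rx": 0,"ry": 0,"rz": 0,"grip": 0},{"x": 0,"y": 0,"z": -7,"rx": 0,"ry": 0,"rz": 0,"grip": 0},{"x": 0,"y": 0,"z": -12,"rx": 0,"ry": 0,"rz": 0,"grip": 0},{"x": 0,"y": 0,"z": -14,"rx": 0,"ry": 0,"rz": 0,"grip": 0}]}}

```text
time_s: 8.8
ee_pos: [506.3, 131.6, 165.9]
orientation: [0.009, 3.136, 0.005]
force: [0.1, 0.5, 1.3]
opening: 46.6
```

Run:
```python
from h import *
from cell import bot
s=bot.sense();print(s["ee_pos"],s["joint_pos"],s["orientation"],s["opening"])
w=bot.read_camera("wrist"); save(w,"w3.png")
o=np.array([590,130,0]);
for X in ([-151,0,50],[-104,0,38],[40,-23,1],[40,23,1]): print(X,proj(w,o+X)*1.5625)
# knob pre-approach phi=35deg
ph=np.radians(35); R=down(0,ph,True); zt=R.apply([0,0,1])
plan(np.array([649,-30.5,130])-80*zt,R)
```

```text
[506.33246761 131.61958728 165.87136964] [ 0.24806035  0.62286237 -0.85269628  1.85513967  0.58234324  0.92600198
  0.69074418] [0.0086023  3.13573322 0.00452509] 46.577360462180735
[-151, 0, 50] [[402.55975969 188.63415304]]
[-104, 0, 38] [[403.19814195 260.93829621]]
[40, -23, 1] [[377.20899985 421.73122111]]
[40, 23, 1] [[432.02232326 421.35925582]]
t 8.85 xyz cm [-10.32 -16.18  -1.87] rot [ 0.001 -0.602 -0.007]
```

View pics/w3.png

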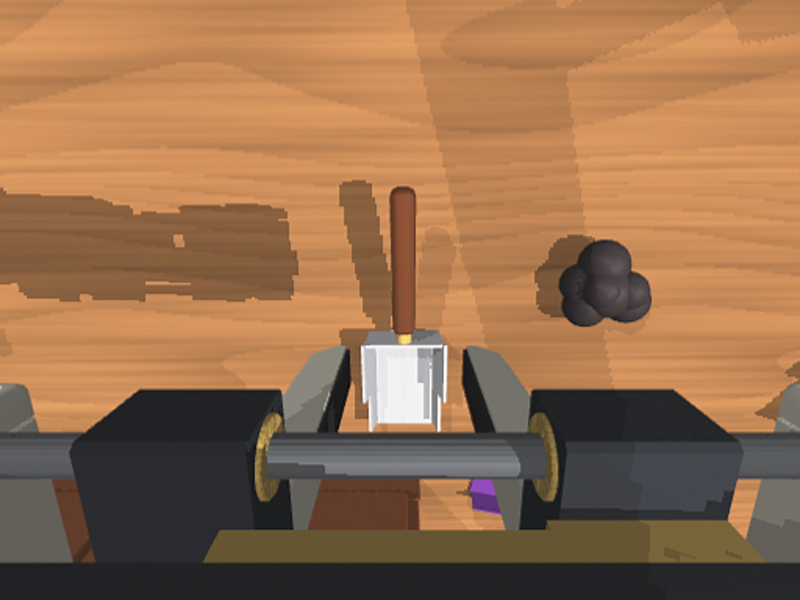

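Run:
```python
from h import *
w=np.load("w1.npz"); c=-w["R"].T@w["t"]; print(c)
R=Rn.from_rotvec([-3.12342259e+00,2.75843144e-01,-1.83881234e-03]); print(R.inv().apply(c-[578.2,-44,168.2]), (R.inv().as_matrix()@w["R"].T).round(2))
```

```text
[652.49459035 -58.50876818 325.51821054]
[  75.78805191    0.30484815 -157.27456289] [[-0.   -0.96 -0.27]
 [ 1.   -0.   -0.  ]
 [ 0.   -0.27  0.96]]
```

Call:
{"op": "send_rows", "data": {"motion": [{"x": -2.5,"y": -4,"z": -1.9,"rx": 0,"ry": -0.15,"rz": 0,"grip": 0},{"x": -5,"y": -8,"z": -1.9,"rx": 0,"ry": -0.3,"rz": 0,"grip": 0},{"x": -7.7,"y": -12,"z": -1.9,"rx": 0,"ry": -0.45,"rz": 0,"grip": 0},{"x": -10.3,"y": -16.2,"z": -1.9,"rx": 0,"ry": -0.602,"rz": 0,"grip": 0},{"x": -10.3,"y": -16.2,"z": -1.9,"rx": 0,"ry": -0.602,"rz": 0,"grip": 0},{"x": -10.3,"y": -16.2,"z": -1.9,"rx": 0,"ry": -0.602,"rz": 0,"grip": 0}]}}

```text
time_s: 9.45
ee_pos: [607.1, -30.6, 181.8]
orientation: [0.011, 2.545, -0.01]
force: [0.2, 0.3, 0.2]
opening: 46.2
```

Run:
```python
from h import *
from cell import bot
s=bot.sense();print(s["ee_pos"],s["joint_pos"],s["orientation"],s["opening"])
w=bot.read_camera("wrist"); save(w,"w4.png")
print([(d["uv"]*np.array(1.5625),d["score"]) for d in bot.boxes_of("bin_knob",w)])
for X in ([649,-30.5,130],[681,-31,150]): print(X,proj(w,X)*1.5625)
ph=np.radians(35); R=down(0,ph,True)
plan(np.array([649,-30.5,130]),R)
```

```text
[607.08832552 -30.59587909 181.77966053] [ 0.35177984  0.47600406 -0.47174874  2.12935202  1.69971156  0.225829
 -0.07927109] [ 0.01101725  2.54493437 -0.00975324] 46.17359222935889
[(array([402.34375, 313.125  ]), 0.92)]
[649, -30.5, 130] [[407.99696019 330.9107009 ]]
[681, -31, 150] [[407.44387803 392.10135129]]
t 9.55 xyz cm [-0.79  0.33  7.69] rot [-0.013 -0.018 -0.007]
```

View pics/w4.png

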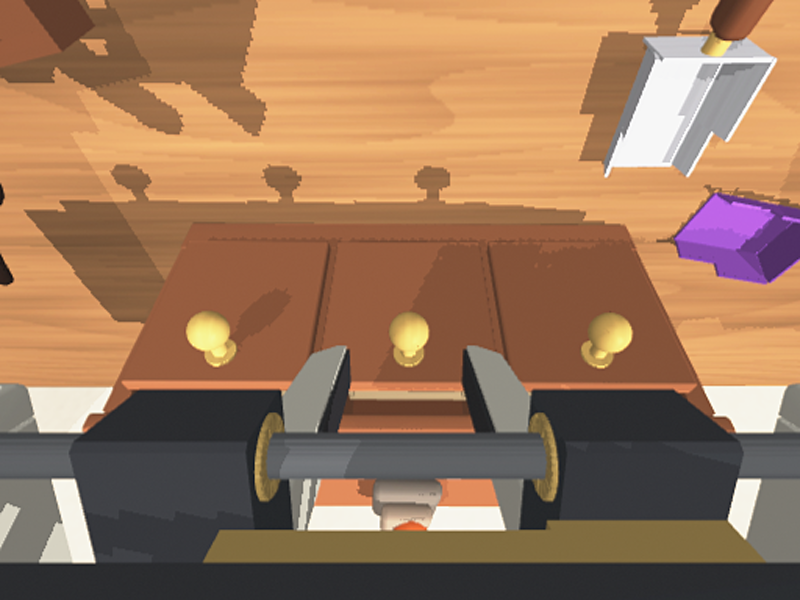

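Call:
{"op": "send_rows", "data": {"motion": [{"x": -0.4,"y": 0.2,"z": 3,"rx": -0.013,"ry": -0.018,"rz": 0,"grip": 0},{"x": -0.8,"y": 0.3,"z": 6,"rx": -0.013,"ry": -0.018,"rz": 0,"grip": 0},{"x": -0.8,"y": 0.3,"z": 7.7,"rx": -0.013,"ry": -0.018,"rz": 0,"grip": 0},{"x": -0.8,"y": 0.3,"z": 7.7,"rx": -0.013,"ry": -0.018,"rz": 0,"grip": 0},{"x": -0.8,"y": 0.3,"z": 7.7,"rx": -0.013,"ry": -0.018,"rz": 0,"grip": 0},{"x": -0.8,"y": 0.3,"z": 7.7,"rx": -0.013,"ry": -0.018,"rz": 0,"grip": 0}]}}

```text
time_s: 10.15
ee_pos: [656.9, -27.5, 123.8]
orientation: [0.006, 2.527, 0.006]
force: [0.1, 0.6, -0.3]
opening: 46.6
```

Run:
```python
from h import *
from cell import bot
s=bot.sense();print(s["ee_pos"],s["joint_pos"],s["orientation"],s["force"])
ph=np.radians(35); R=down(0,ph,True)
plan(np.array([649,-30.5,130]),R)
```

```text
[656.85730034 -27.49712728 123.77035633] [ 0.3930108   0.66286542 -0.56824661  2.06353417  2.01232686  0.34694052
 -0.32956061] [0.00597611 2.52688559 0.00627444] [ 0.10037052  0.60624949 -0.28073797]
t 10.15 xyz cm [ 0.29 -0.3   0.14] rot [ 0.003  0.004 -0.006]
```

Call:
{"op": "send_rows", "data": {"motion": [{"x": 0.3,"y": -0.3,"z": 0.15,"rx": 0,"ry": 0,"rz": 0,"grip": 0},{"x": 0.3,"y": -0.3,"z": 0.15,"rx": 0,"ry": 0,"rz": 0,"grip": -1},{"x": 0.3,"y": -0.3,"z": 0.15,"rx": 0,"ry": 0,"rz": 0,"grip": -1},{"x": 0.3,"y": -0.3,"z": 0.15,"rx": 0,"ry": 0,"rz": 0,"grip": -1},{"x": 0.3,"y": -0.3,"z": 0.15,"rx": 0,"ry": 0,"rz": 0,"grip": -1},{"x": 0.3,"y": -0.3,"z": 0.15,"rx": 0,"ry": 0,"rz": 0,"grip": -1}], "grip_force": 20}}

```text
time_s: 10.75
ee_pos: [655.5, -29.8, 120.2]
orientation: [0.005, 2.527, 0.009]
force: [1.2, 1.3, 1.6]
opening: 21.0
```

```bash
cat > arc.py <<'E'
from h import *
from cell import bot
import sys
# knob at angle a; tool phi(a)
H=np.array([681,-30.5,35]) 
def knob(a): 
    c,s=np.cos(a),np.sin(a); x=np.array([c,0,s]); z=np.array([-s,0,c]); return H+x*-32+z*95
if __name__=="__main__":
    st=bot.sense(); print(st["ee_pos"],st["joint_pos"],st["force"],st["opening"])
    for a in map(float,sys.argv[1:]):
        ph=np.radians(35)+ a/1.05*np.radians(28)
        plan(knob(a),down(0,ph,True),st)
E
python3 arc.py .15 .3 .45 .6
```

```text
[655.54565924 -29.78694438 120.15860216] [ 0.40583238  0.671542   -0.57941601  2.06852702  2.03481922  0.35429056
 -0.34301691] [1.15843674 1.31741429 1.63728443] 21.01656015828179
t 10.75 xyz cm [ 1.36 -0.08 -0.4 ] rot [ 0.005 -0.066 -0.006]
t 10.75 xyz cm [ 2.78 -0.08 -0.51] rot [ 0.005 -0.136 -0.006]
t 10.75 xyz cm [ 4.21 -0.09 -0.39] rot [ 0.004 -0.206 -0.006]
t 10.75 xyz cm [ 5.59 -0.1  -0.06] rot [ 0.004 -0.276 -0.006]
```

Call:
{"op": "send_rows", "data": {"motion": [{"x": 0.7,"y": 0,"z": -0.2,"rx": 0,"ry": -0.03,"rz": 0,"grip": -1},{"x": 1.4,"y": 0,"z": -0.35,"rx": 0,"ry": -0.066,"rz": 0,"grip": -1},{"x": 2.1,"y": 0,"z": -0.45,"rx": 0,"ry": -0.1,"rz": 0,"grip": -1},{"x": 2.8,"y": 0,"z": -0.5,"rx": 0,"ry": -0.136,"rz": 0,"grip": -1},{"x": 3.5,"y": 0,"z": -0.45,"rx": 0,"ry": -0.17,"rz": 0,"grip": -1},{"x": 4.2,"y": 0,"z": -0.4,"rx": 0,"ry": -0.206,"rz": 0,"grip": -1},{"x": 4.9,"y": 0,"z": -0.2,"rx": 0,"ry": -0.24,"rz": 0,"grip": -1},{"x": 5.6,"y": 0,"z": -0.05,"rx": 0,"ry": -0.276,"rz": 0,"grip": -1},{"x": 5.6,"y": 0,"z": -0.05,"rx": 0,"ry": -0.276,"rz": 0,"grip": -1}]}}

```text
time_s: 11.65
ee_pos: [608.6, -29.2, 86.4]
orientation: [0.005, 2.254, 0.009]
force: [0.6, 2.8, 0.5]
opening: 21.0
```

```bash
python3 arc.py .6 .75 .9 1.0 1.05
python3 - <<'E'
from h import *
from cell import bot
p=bot.read_camera("scene");save(p,"s5.png",(130,110,350,275))
E
```

```text
[608.58174715 -29.21305964  86.36026308] [ 0.58204851  0.93973375 -0.87424816  2.39285066  2.65068497  1.04124991
 -0.78077035] [0.61929868 2.8315677  0.47823508] 21.03516153918229
t 11.65 xyz cm [-0.22 -0.13 -0.06] rot [ 0.005 -0.003 -0.007]
t 11.65 xyz cm [ 1.2  -0.14  0.11] rot [ 0.005 -0.073 -0.007]
t 11.65 xyz cm [ 2.57 -0.15  0.49] rot [ 0.005 -0.143 -0.007]
t 11.65 xyz cm [ 3.45 -0.16  0.86] rot [ 0.004 -0.189 -0.007]
t 11.65 xyz cm [ 3.87 -0.16  1.08] rot [ 0.004 -0.212 -0.007]
```

View pics/s5.png

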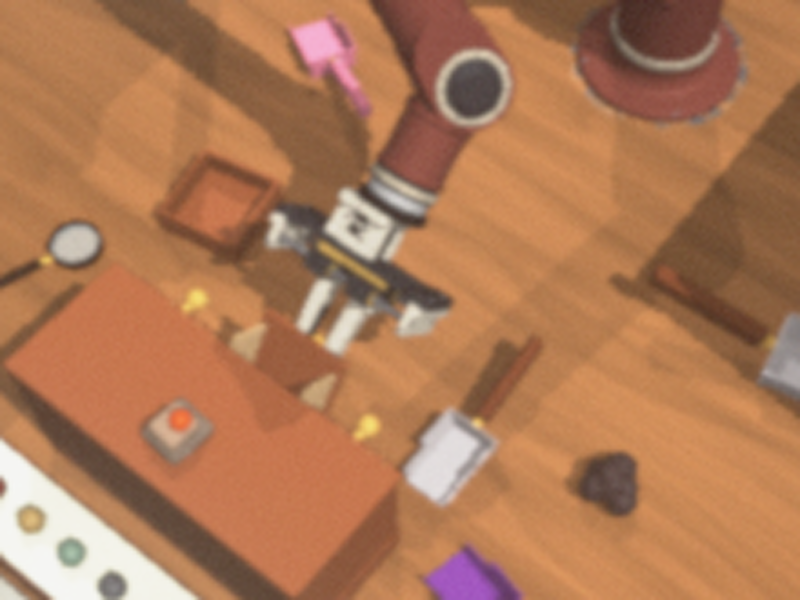

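Run:
```python
from arc import *
for a,ph in((.75,50),(.9,49),(1.0,48),(1.06,47)): plan(knob(a),down(0,np.radians(ph),True))
```

```text
t 11.7 xyz cm [ 1.4  -0.13  0.11] rot [ 0.005  0.015 -0.007]
t 11.7 xyz cm [ 2.87 -0.14  0.5 ] rot [ 0.005  0.033 -0.007]
t 11.7 xyz cm [ 3.81 -0.15  0.88] rot [ 0.005  0.05  -0.006]
t 11.7 xyz cm [ 4.37 -0.16  1.15] rot [ 0.005  0.068 -0.006]
```

Call:
{"op": "send_rows", "data": {"motion": [{"x": 0.7,"y": -0.1,"z": 0.05,"rx": 0,"ry": 0.007,"rz": 0,"grip": -1},{"x": 1.4,"y": -0.1,"z": 0.1,"rx": 0,"ry": 0.015,"rz": 0,"grip": -1},{"x": 2.1,"y": -0.1,"z": 0.3,"rx": 0,"ry": 0.024,"rz": 0,"grip": -1},{"x": 2.9,"y": -0.1,"z": 0.5,"rx": 0,"ry": 0.033,"rz": 0,"grip": -1},{"x": 3.4,"y": -0.1,"z": 0.7,"rx": 0,"ry": 0.04,"rz": 0,"grip": -1},{"x": 3.8,"y": -0.1,"z": 0.9,"rx": 0,"ry": 0.05,"rz": 0,"grip": -1},{"x": 3.8,"y": -0.1,"z": 0.9,"rx": 0,"ry": 0.05,"rz": 0,"grip": -1}]}}

```text
time_s: 12.4
ee_pos: [592.0, -29.1, 53.0]
orientation: [0.002, 2.303, 0.01]
force: [-0.2, 5.5, 0.5]
opening: 20.6
```

Run:
```python
from arc import *
s=bot.sense(); print(s["joint_pos"],s["force"],s["opening"])
g=s["ee_pos"]-11*Rn.from_rotvec(s["orientation"]).apply([0,0,1]); print(g, np.hypot(g[0]-681,g[2]-35))
for a,ph in((1.0,48),(1.06,47)): print(knob(a));plan(knob(a),down(0,np.radians(ph),True))
```

```text
[ 0.57320355  1.00099577 -0.85964712  2.41367648  2.65262061  1.07598092
 -0.77111389] [-0.16222778  5.46495     0.45908081] 20.64408399829889
[583.84922778 -29.12720138  60.37130567] 100.40904189602094
[583.77058266 -30.5         59.40164754]
t 12.4 xyz cm [ 0.08 -0.15  0.06] rot [ 0.007  0.001 -0.005]
[582.48232256 -30.5         53.52747234]
t 12.4 xyz cm [ 0.62 -0.15  0.35] rot [ 0.007  0.018 -0.005]
```

Call:
{"op": "send_rows", "data": {"motion": [{"x": 0.3,"y": -0.1,"z": 0.15,"rx": 0,"ry": 0.04,"rz": 0,"grip": -1},{"x": 0.65,"y": -0.2,"z": 0.35,"rx": 0,"ry": 0.08,"rz": 0,"grip": -1},{"x": 0.65,"y": -0.2,"z": 0.35,"rx": 0,"ry": 0.08,"rz": 0,"grip": -1},{"x": 0.65,"y": -0.2,"z": 0.35,"rx": 0,"ry": 0.08,"rz": 0,"grip": -1}]}}

```text
time_s: 12.8
ee_pos: [589.8, -29.1, 46.5]
orientation: [-0.002, 2.383, 0.015]
force: [-1.8, 7.1, 1.1]
opening: 20.6
```

Run:
```python
from arc import *
s=bot.sense(); print(s["joint_pos"],s["force"],s["opening"])
g=s["ee_pos"]-11*Rn.from_rotvec(s["orientation"]).apply([0,0,1]); print(g, np.hypot(g[0]-681,g[2]-35))
```

```text
[ 0.57071303  0.95906953 -0.84584104  2.37207065  2.56949115  0.94325602
 -0.72767044] [-1.8412439   7.12491876  1.07913916] 20.63762703355805
[582.18701449 -29.18001888  54.43956617] 100.70701484261185
```

Call:
{"op": "send_rows", "data": {"motion": [{"x": 0,"y": 0,"z": 0,"rx": 0,"ry": 0,"rz": 0,"grip": 0},{"x": 0,"y": 0,"z": 0,"rx": 0,"ry": 0,"rz": 0,"grip": 0},{"x": 0,"y": 0,"z": 0,"rx": 0,"ry": 0,"rz": 0,"grip": 0},{"x": 0,"y": 0,"z": 0,"rx": 0,"ry": 0,"rz": 0,"grip": 0},{"x": 0,"y": 0,"z": -2,"rx": 0,"ry": 0,"rz": 0,"grip": 0},{"x": 0,"y": 0,"z": -5,"rx": 0,"ry": 0,"rz": 0,"grip": 0},{"x": 0,"y": 0,"z": -9,"rx": 0,"ry": 0,"rz": 0,"grip": 0},{"x": 0,"y": 0,"z": -13,"rx": 0,"ry": 0.1,"rz": 0,"grip": 0},{"x": 0,"y": 0,"z": -14,"rx": 0,"ry": 0.2,"rz": 0,"grip": 0}]}}

```text
time_s: 13.7
ee_pos: [491.7, -34.9, 144.2]
orientation: [0.016, 2.592, 0.013]
force: [-0.1, -1.4, 0.3]
opening: 46.7
```

Run:
```python
from arc import *
s=bot.sense(); print(s["ee_pos"],s["joint_pos"],s["force"],s["opening"])
w=bot.read_camera("wrist"); save(w,"w6.png"); np.savez("w6.npz",K=w["K"],R=w["R"],t=w["t"])
t=bot.read_camera("top"); save(t,"t6.png",(180,60,420,240))
for X in (knob(1.05),[H[0]-99.6,-30.5-52,92.5],[H[0]-99.6,-30.5+52,92.5],[643,-30.5,57]): print(proj(w,X)*1.5625,(proj(t,X)-[180,60])*10/3)
```

```text
[491.68087878 -34.85754309 144.18754771] [ 0.87747808  0.75723595 -1.33266662  2.40133803  1.80616055  0.81218375
 -0.18128442] [-0.06311746 -1.36428058  0.25767776] 46.730024480193606
[[412.22162579 336.55697248]] [[363.95063161 360.28217707]]
[[330.78861928 384.54967316]] [[430.3229172  352.68116387]]
[[496.36574924 381.92971344]] [[307.03331682 352.94577247]]
[[412.14350371 386.22003914]] [[363.01656399 292.24428525]]
```

View pics/w6.png

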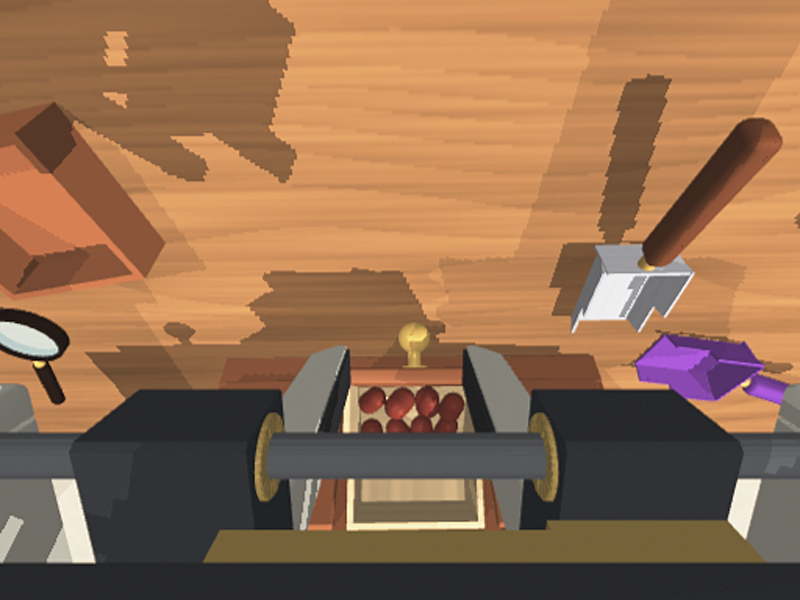

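View pics/t6.png

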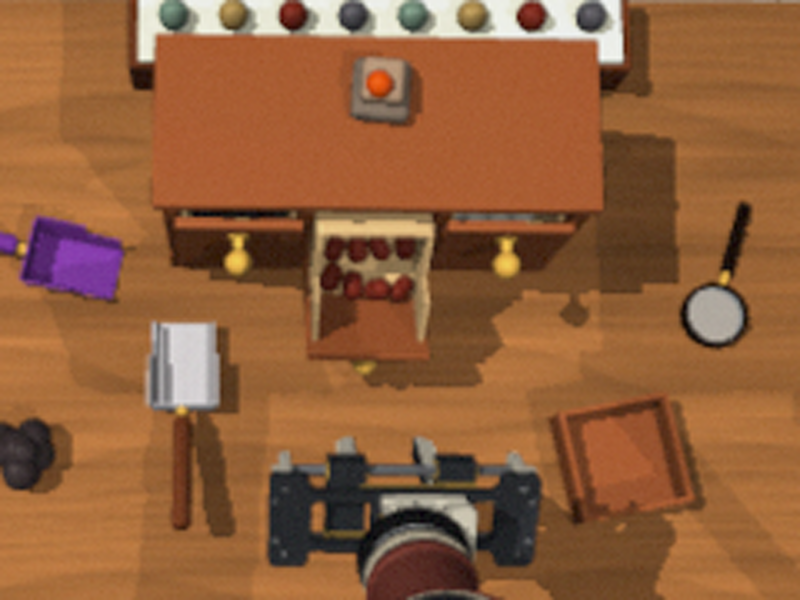

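Run:
```python
from arc import *
R=down(0,np.radians(15),True)
plan(np.array([490,130,150]),R); plan(np.array([490,130,37]),R)
```

```text
t 13.8 xyz cm [ 0.83 16.47  0.78] rot [-0.     0.302 -0.007]
t 13.8 xyz cm [ 6.87 16.44 10.33] rot [-0.     0.302 -0.007]
```

Call:
{"op": "send_rows", "data": {"motion": [{"x": 0.8,"y": 4,"z": 0.3,"rx": 0,"ry": 0.15,"rz": 0,"grip": 0},{"x": 0.8,"y": 8.5,"z": 0.8,"rx": 0,"ry": 0.302,"rz": 0,"grip": 0},{"x": 0.8,"y": 13,"z": 0.8,"rx": 0,"ry": 0.302,"rz": 0,"grip": 0},{"x": 0.8,"y": 16.5,"z": 0.8,"rx": 0,"ry": 0.302,"rz": 0,"grip": 0},{"x": 0.8,"y": 16.5,"z": 0.8,"rx": 0,"ry": 0.302,"rz": 0,"grip": 0},{"x": 0.8,"y": 16.5,"z": 0.8,"rx": 0,"ry": 0.302,"rz": 0,"grip": 0}]}}

```text
time_s: 14.4
ee_pos: [492.4, 132.3, 136.4]
orientation: [0.001, 2.883, 0.005]
force: [-0.2, -1.1, -1.1]
opening: 46.1
```

Run:
```python
from arc import *
s=bot.sense(); print(s["ee_pos"],s["joint_pos"],s["force"],s["opening"])
w=bot.read_camera("wrist"); save(w,"w7.png")
o=np.array([590,130,0])
for X in ([-151,0,50],[-104,0,38],[-41,0,24]): print(proj(w,o+X)*1.5625)
plan(np.array([490,130,37]),down(0,np.radians(15),True))
```

```text
[492.35811617 132.34804617 136.35714022] [ 0.40672335  0.75332664 -1.23011612  2.12045674  1.22612564  0.92021102
  0.0334304 ] [-0.21904792 -1.12190789 -1.05350194] 46.08576388671083
[[401.25364059 179.80174465]]
[[401.84595192 254.95299765]]
[[402.41785794 330.40942909]]
t 14.45 xyz cm [ 2.73 -0.05 10.61] rot [ 0.002 -0.004 -0.004]
```

View pics/w7.png

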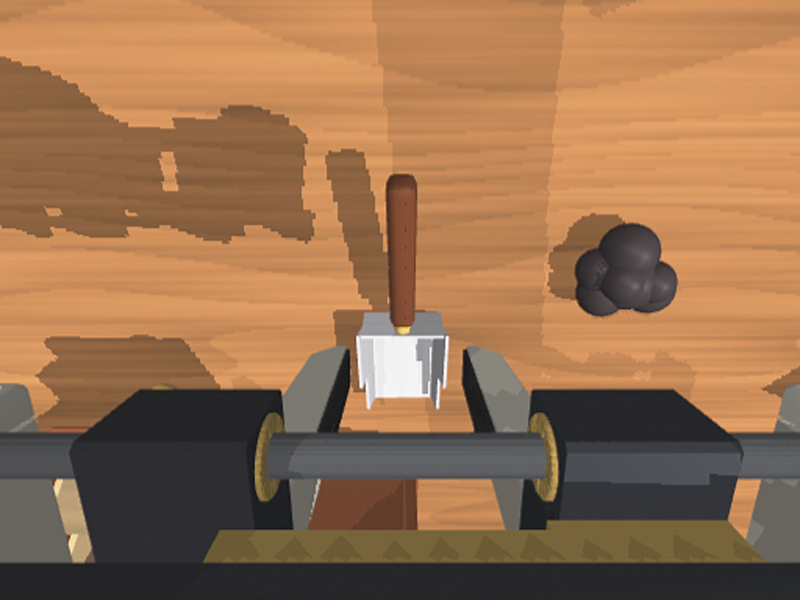

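Call:
{"op": "send_rows", "data": {"motion": [{"x": 1.2,"y": 0,"z": 4.5,"rx": 0,"ry": 0,"rz": 0,"grip": 0},{"x": 2.3,"y": 0,"z": 8.5,"rx": 0,"ry": 0,"rz": 0,"grip": 0},{"x": 2.7,"y": 0,"z": 10.6,"rx": 0,"ry": 0,"rz": 0,"grip": 0},{"x": 2.7,"y": 0,"z": 10.6,"rx": 0,"ry": 0,"rz": 0,"grip": 0},{"x": 2.7,"y": 0,"z": 10.6,"rx": 0,"ry": 0,"rz": 0,"grip": 0}]}}

```text
time_s: 14.95
ee_pos: [493.5, 130.2, 27.5]
orientation: [0.01, 2.884, 0.006]
force: [0.7, -0.1, 0.8]
opening: 46.6
```

Run:
```python
from arc import *
s=bot.sense(); print(s["ee_pos"],s["joint_pos"],s["force"],s["opening"])
plan(np.array([490,130,37]),down(0,np.radians(15),True))
```

```text
[493.51960031 130.1570661   27.49031555] [ 0.29308798  0.92565549 -1.04684621  2.20266742  1.56833789  0.85901168
 -0.26030732] [ 0.72475662 -0.07322063  0.75662825] 46.58687579863097
t 14.95 xyz cm [ 0.09 -0.02  0.09] rot [ 0.003 -0.004 -0.007]
```

Call:
{"op": "send_rows", "data": {"motion": [{"x": 0.1,"y": 0,"z": 0.05,"rx": 0,"ry": 0,"rz": 0,"grip": -1},{"x": 0.1,"y": 0,"z": 0.05,"rx": 0,"ry": 0,"rz": 0,"grip": -1},{"x": 0.1,"y": 0,"z": 0.05,"rx": 0,"ry": 0,"rz": 0,"grip": -1},{"x": 0.1,"y": 0,"z": 0.05,"rx": 0,"ry": 0,"rz": 0,"grip": -1},{"x": 0.1,"y": 0,"z": 0.05,"rx": 0,"ry": 0,"rz": 0,"grip": -1},{"x": 0.1,"y": 0,"z": 0.05,"rx": 0,"ry": 0,"rz": 0,"grip": -1},{"x": 0.1,"y": 0,"z": 0.05,"rx": 0,"ry": 0,"rz": 0,"grip": -1}], "grip_force": 58}}

```text
time_s: 15.65
ee_pos: [492.8, 132.1, 27.3]
orientation: [0.006, 2.882, 0.008]
force: [-1.0, -0.6, 2.6]
opening: 15.4
```

```bash
cat > sc.py <<'E'
from arc import *
import json
# scoop pose in tool frame saved once
def mat(R,p):
    M=np.eye(4);M[:3,:3]=R;M[:3,3]=p;return M
def toolM(s): return mat(Rn.from_rotvec(s["orientation"]).as_matrix(),s["ee_pos"])
def scM(tip,theta,yaw=0.):
    "scoop frame with tip at given point, pitched theta deg nose-down"
    t=np.radians(theta); f=np.array([np.cos(yaw),np.sin(yaw),0]);u=np.array([0,0,1.])
    x=np.cos(t)*f-np.sin(t)*u; z=np.sin(t)*f+np.cos(t)*u; y=np.cross(z,x)
    R=np.c_[x,y,z]; return mat(R,np.asarray(tip,float)-R@[40,0,0])
def plans(wps,s=None):
    s=s or bot.sense(); T=np.load("TS.npy"); M0=toolM(s); print("t",round(s["time_s"],2))
    for w in wps:
        Mt=scM(*w)@np.linalg.inv(T); D=np.linalg.inv(M0)@Mt
        print(w,"xyz",np.round(D[:3,3]/10,2),"rot",np.round(Rn.from_matrix(D[:3,:3]).as_rotvec(),3),"tcp",np.round(Mt[:3,3]), "phi",round(float(np.degrees(np.arctan2(Mt[0,2],-Mt[2,2]))),1))
def cur(s=None):
    s=s or bot.sense(); M=toolM(s)@np.load("TS.npy"); tip=M[:3,:3]@[40,0,0]+M[:3,3]
    print("tip",tip.round(1),"theta",round(float(np.degrees(-np.arcsin(M[2,0]))),1),"yaw",round(float(np.arctan2(M[1,0],M[0,0])),3),"roll",round(float(M[2,1]),3),"F",s["force"].round(1),"open",round(s["opening"],1),"q",s["joint_pos"].round(2))
E
python3 - <<'E'
from sc import *
s=bot.sense(); T=np.linalg.inv(toolM(s))@scM((630,130,0),0); np.save("TS.npy",T); print(T.round(2)); cur(s)
plans([((630,130,100),0),((560,50,150),15),((560,-30.5,150),30),((600,-30.5,115),30)])
E
```

```text
[[-9.700e-01  0.000e+00 -2.600e-01 -8.695e+01]
 [ 0.000e+00  1.000e+00  1.000e-02 -1.930e+00]
 [ 2.600e-01  0.000e+00 -9.700e-01  5.126e+01]
 [ 0.000e+00  0.000e+00  0.000e+00  1.000e+00]]
tip [630. 130.  -0.] theta -0.0 yaw -0.0 roll 0.0 F [-1.  -0.6  2.6] open 15.4 q [ 0.29  0.93 -1.05  2.2   1.57  0.86 -0.27]
t 15.65
((630, 130, 100), 0) xyz [-2.56  0.06 -9.67] rot [-0. -0.  0.] tcp [493. 132. 127.] phi 14.9
((560, 50, 150), 15) xyz [  0.86  -7.91 -19.37] rot [0.001 0.262 0.001] tcp [435.  52. 212.] phi -0.1
((560, -30.5, 150), 30) xyz [ -1.91 -15.94 -21.82] rot [0.002 0.524 0.002] tcp [455. -28. 242.] phi -15.1
((600, -30.5, 115), 30) xyz [ -4.88 -15.95 -17.41] rot [0.002 0.524 0.002] tcp [495. -28. 207.] phi -15.1
```

Run:
```python
from sc import *
T=np.load("TS.npy"); T[1,3]=0; 
R=T[:3,:3]; np.save("TS.npy",T); cur()
plans([((630,132,60),0),((600,100,100),0),((595,50,130),15),((595,-30.5,130),28)])
```

```text
tip [630.  131.9   0. ] theta -0.0 yaw -0.0 roll 0.0 F [-1.  -0.6  2.6] open 15.4 q [ 0.29  0.93 -1.05  2.2   1.57  0.86 -0.27]
t 15.65
((630, 132, 60), 0) xyz [-1.54  0.04 -5.8 ] rot [-0. -0.  0.] tcp [493. 132.  87.] phi 14.9
((600, 100, 100), 0) xyz [  0.32  -3.15 -10.45] rot [-0. -0.  0.] tcp [463. 100. 127.] phi 14.9
((595, 50, 130), 15) xyz [ -2.01  -8.11 -16.54] rot [0.001 0.262 0.001] tcp [470.  50. 192.] phi -0.1
((595, -30.5, 130), 28) xyz [ -4.38 -16.14 -18.71] rot [0.002 0.489 0.002] tcp [487. -30. 218.] phi -13.1
```

Call:
{"op": "send_rows", "data": {"motion": [{"x": -0.8,"y": 0,"z": -3,"rx": 0,"ry": 0,"rz": 0,"grip": -1},{"x": -1.5,"y": 0,"z": -5.8,"rx": 0,"ry": 0,"rz": 0,"grip": -1},{"x": 0.3,"y": -3.2,"z": -10.4,"rx": 0,"ry": 0,"rz": 0,"grip": -1},{"x": -0.8,"y": -5.7,"z": -13.5,"rx": 0,"ry": 0.13,"rz": 0,"grip": -1},{"x": -2,"y": -8.1,"z": -16.5,"rx": 0,"ry": 0.262,"rz": 0,"grip": -1},{"x": -3.2,"y": -12,"z": -17.5,"rx": 0,"ry": 0.38,"rz": 0,"grip": -1},{"x": -4.4,"y": -16.1,"z": -18.7,"rx": 0,"ry": 0.489,"rz": 0,"grip": -1},{"x": -4.4,"y": -16.1,"z": -18.7,"rx": 0,"ry": 0.489,"rz": 0,"grip": -1},{"x": -4.4,"y": -16.1,"z": -18.7,"rx": 0,"ry": 0.489,"rz": 0,"grip": -1},{"x": -4.4,"y": -16.1,"z": -18.7,"rx": 0,"ry": 0.489,"rz": 0,"grip": -1}]}}

```text
time_s: 16.65
ee_pos: [485.9, -29.3, 217.3]
orientation: [-0.003, -2.91, -0.011]
force: [-1.3, 0.3, -0.8]
opening: 15.8
```

Run:
```python
from sc import *
s=bot.sense(); cur(s)
w=bot.read_camera("wrist"); save(w,"w8.png"); t=bot.read_camera("top"); save(t,"t8.png",(200,90,380,225))
M=toolM(s)@np.load("TS.npy")
for X in ([40,-23,1],[40,23,1],[-41,-30,30],[-41,30,30],[-151,0,50]):
    Y=M[:3,:3]@X+M[:3,3]; print(X,Y.round(0),(proj(w,Y)*1.5625).round(),((proj(t,Y)-[200,90])*800/180).round())
plans([((597,-30.5,112),30),((622,-30.5,80),30),((638,-30.5,64),30)])
```

```text
tip [594.1 -28.8 128.6] theta 28.1 yaw 0.005 roll 0.004 F [-1.3  0.3 -0.8] open 15.8 q [ 0.7   0.79 -1.25  1.7   0.63  1.42  0.87]
[40, -23, 1] [595. -52. 129.] [[369. 520.]] [[444. 303.]]
[40, 23, 1] [594.  -6. 130.] [[445. 519.]] [[369. 304.]]
[-41, -30, 30] [537. -59. 193.] [[341. 473.]] [[474. 378.]]
[-41, 30, 30] [537.   1. 193.] [[472. 472.]] [[369. 378.]]
[-151, 0, 50] [449. -30. 263.] [[406. 280.]] [[442. 521.]]
t 16.75
((597, -30.5, 112), 30) xyz [-0.95 -0.19  1.17] rot [0.001 0.033 0.007] tcp [492. -30. 204.] phi -15.1
((622, -30.5, 80), 30) xyz [-4.11 -0.21  3.71] rot [0.001 0.033 0.007] tcp [517. -30. 172.] phi -15.1
((638, -30.5, 64), 30) xyz [-6.04 -0.23  4.9 ] rot [0.001 0.033 0.007] tcp [533. -30. 156.] phi -15.1
```

View pics/w8.png

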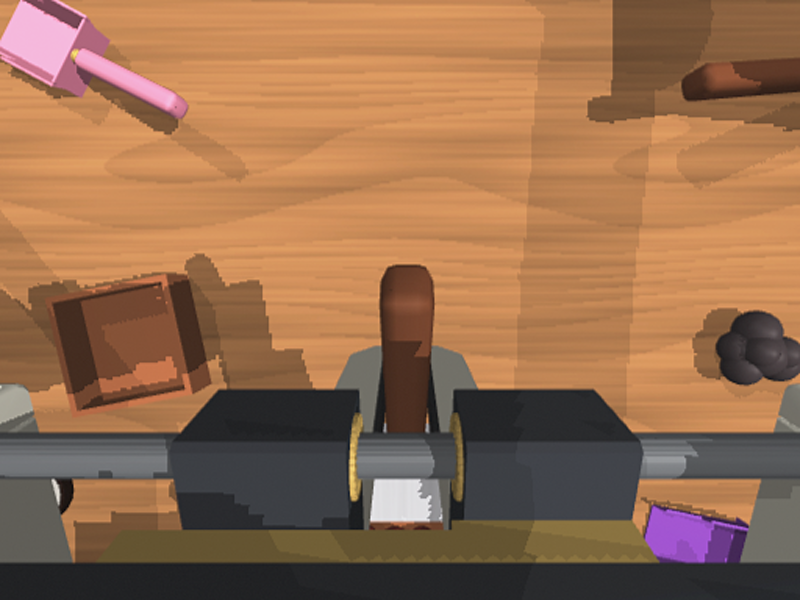

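View pics/t8.png

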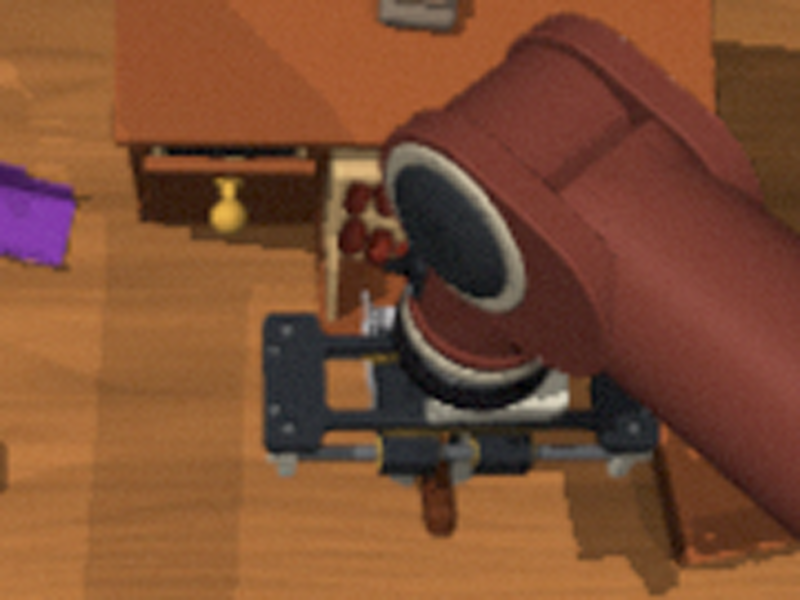

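Run:
```python
from sc import *
y=-30.5
plans([((605,y,98),30),((620,y,78),30),((630,y,69),30),((638,y,63),30)])
```

```text
t 16.75
((605, -30.5, 98), 30) xyz [-2.05 -0.2   2.35] rot [0.001 0.033 0.007] tcp [500. -30. 190.] phi -15.1
((620, -30.5, 78), 30) xyz [-3.96 -0.22  3.95] rot [0.001 0.033 0.007] tcp [515. -30. 170.] phi -15.1
((630, -30.5, 69), 30) xyz [-5.14 -0.22  4.6 ] rot [0.001 0.033 0.007] tcp [525. -30. 161.] phi -15.1
((638, -30.5, 63), 30) xyz [-6.06 -0.23  5.  ] rot [0.001 0.033 0.007] tcp [533. -30. 155.] phi -15.1
```

Call:
{"op": "send_rows", "data": {"motion": [{"x": -1,"y": -0.1,"z": 1.2,"rx": 0,"ry": 0.033,"rz": 0.007,"grip": -1},{"x": -2,"y": -0.2,"z": 2.35,"rx": 0,"ry": 0.033,"rz": 0.007,"grip": -1},{"x": -3,"y": -0.2,"z": 3.2,"rx": 0,"ry": 0.033,"rz": 0.007,"grip": -1},{"x": -4,"y": -0.2,"z": 3.9,"rx": 0,"ry": 0.033,"rz": 0.007,"grip": -1},{"x": -4.6,"y": -0.2,"z": 4.3,"rx": 0,"ry": 0.033,"rz": 0.007,"grip": -1},{"x": -5.1,"y": -0.2,"z": 4.6,"rx": 0,"ry": 0.033,"rz": 0.007,"grip": -1},{"x": -5.6,"y": -0.2,"z": 4.8,"rx": 0,"ry": 0.033,"rz": 0.007,"grip": -1},{"x": -6,"y": -0.2,"z": 5,"rx": 0,"ry": 0.033,"rz": 0.007,"grip": -1},{"x": -6,"y": -0.2,"z": 5,"rx": 0,"ry": 0.033,"rz": 0.007,"grip": -1}]}}

```text
time_s: 17.65
ee_pos: [534.0, -31.9, 155.4]
orientation: [-0.015, -2.878, -0.008]
force: [-0.2, -0.3, -1.4]
opening: 15.8
```

Run:
```python
from sc import *
s=bot.sense(); cur(s)
t=bot.read_camera("scene"); save(t,"s9.png",(140,130,300,250))
y=-30.5
plans([((655,y,63.5),25.5),((670,y,67.5),19.5),((685,y,71.5),15),((693,y,74),13),((703,y,85),5),((708,y,95),-5),((711,y,103),-14)])
```

```text
tip [639.3 -32.5  63.3] theta 30.0 yaw -0.004 roll 0.001 F [-0.2 -0.3 -1.4] open 15.8 q [ 0.61  0.92 -1.16  1.61  0.71  1.42  0.88]
t 17.7
((655, -30.5, 63.5), 25.5) xyz [-1.09  0.16  0.58] rot [ 0.002 -0.078 -0.005] tcp [543. -30. 147.] phi -10.6
((670, -30.5, 67.5), 19.5) xyz [-1.97  0.16  1.19] rot [ 0.001 -0.183 -0.005] tcp [550. -30. 139.] phi -4.6
((685, -30.5, 71.5), 15) xyz [-3.06  0.17  1.48] rot [ 0.    -0.261 -0.006] tcp [560. -30. 133.] phi -0.1
((693, -30.5, 74), 13) xyz [-3.68  0.18  1.51] rot [ 0.    -0.296 -0.006] tcp [565. -30. 131.] phi 1.9
((703, -30.5, 85), 5) xyz [-4.19  0.18  2.13] rot [-0.001 -0.436 -0.007] tcp [569. -30. 124.] phi 9.9
((708, -30.5, 95), -5) xyz [-4.57  0.17  3.47] rot [-0.002 -0.61  -0.008] tcp [569. -30. 110.] phi 19.9
((711, -30.5, 103), -14) xyz [-5.16  0.17  4.76] rot [-0.003 -0.767 -0.008] tcp [571. -30.  96.] phi 28.9
```

View pics/s9.png

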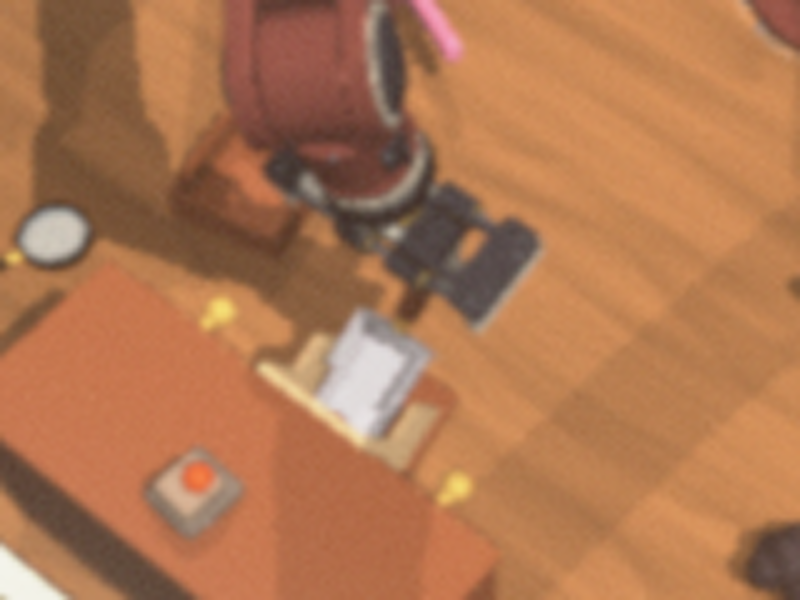

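Call:
{"op": "send_rows", "data": {"motion": [{"x": -0.55,"y": 0.1,"z": 0.3,"rx": 0,"ry": -0.04,"rz": -0.005,"grip": -1},{"x": -1.1,"y": 0.16,"z": 0.58,"rx": 0,"ry": -0.078,"rz": -0.005,"grip": -1},{"x": -1.5,"y": 0.16,"z": 0.9,"rx": 0,"ry": -0.13,"rz": -0.005,"grip": -1},{"x": -2,"y": 0.16,"z": 1.2,"rx": 0,"ry": -0.183,"rz": -0.005,"grip": -1},{"x": -2.5,"y": 0.16,"z": 1.35,"rx": 0,"ry": -0.22,"rz": -0.005,"grip": -1},{"x": -3.05,"y": 0.16,"z": 1.48,"rx": 0,"ry": -0.261,"rz": -0.005,"grip": -1},{"x": -3.05,"y": 0.16,"z": 1.48,"rx": 0,"ry": -0.261,"rz": -0.005,"grip": -1}]}}

```text
time_s: 18.4
ee_pos: [558.4, -29.9, 133.7]
orientation: [-0.006, -3.138, -0.008]
force: [-0.7, 1.6, -2.1]
opening: 15.5
```

Run:
```python
from sc import *
s=bot.sense(); cur(s)
t=bot.read_camera("scene"); save(t,"s10.png",(170,170,270,245))
y=-30.5
plans([((693,y,74),13),((703,y,86),6),((707,y,96),-4),((707,y,108),-8),((692,y,120),-11),((665,y,132),-14)])
```

```text
tip [683.8 -29.9  71.8] theta 15.0 yaw 0.001 roll 0.001 F [-0.7  1.6 -2.1] open 15.5 q [ 0.66  0.87 -1.16  1.78  0.88  1.13  0.76]
t 18.45
((693, -30.5, 74), 13) xyz [-0.69 -0.05  0.23] rot [ 0.001 -0.036  0.001] tcp [565. -30. 131.] phi 1.9
((703, -30.5, 86), 6) xyz [-1.09 -0.05  0.62] rot [ 0.    -0.158 -0.   ] tcp [569. -30. 127.] phi 8.9
((707, -30.5, 96), -4) xyz [-0.98 -0.06  2.  ] rot [-0.001 -0.333 -0.001] tcp [568. -30. 114.] phi 18.9
((707, -30.5, 108), -8) xyz [-0.89 -0.06  1.78] rot [-0.001 -0.403 -0.001] tcp [567. -30. 116.] phi 22.9
((692, -30.5, 120), -11) xyz [ 0.64 -0.06  1.31] rot [-0.001 -0.455 -0.002] tcp [552. -30. 121.] phi 25.9
((665, -30.5, 132), -14) xyz [ 3.32 -0.07  0.86] rot [-0.001 -0.507 -0.002] tcp [525. -30. 125.] phi 28.9
```

View pics/s10.png

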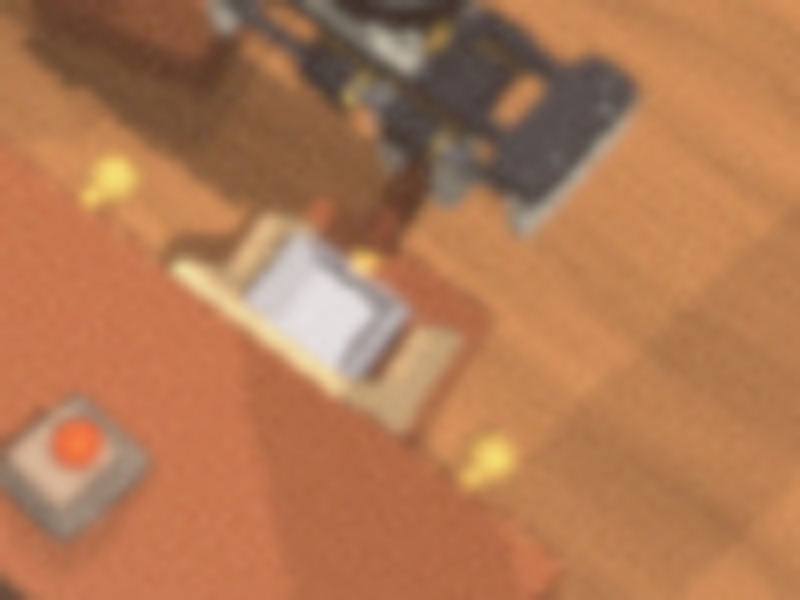

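Call:
{"op": "send_rows", "data": {"motion": [{"x": -0.7,"y": 0,"z": 0.23,"rx": 0,"ry": -0.036,"rz": 0,"grip": -1},{"x": -1.1,"y": 0,"z": 0.6,"rx": 0,"ry": -0.158,"rz": 0,"grip": -1},{"x": -1.05,"y": 0,"z": 1.4,"rx": 0,"ry": -0.26,"rz": 0,"grip": -1},{"x": -1,"y": 0,"z": 2,"rx": 0,"ry": -0.333,"rz": 0,"grip": -1},{"x": -0.9,"y": 0,"z": 1.8,"rx": 0,"ry": -0.403,"rz": 0,"grip": -1},{"x": -0.3,"y": 0,"z": 1.5,"rx": 0,"ry": -0.43,"rz": 0,"grip": -1},{"x": 0.6,"y": 0,"z": 1.3,"rx": 0,"ry": -0.455,"rz": 0,"grip": -1},{"x": 2,"y": 0,"z": 1.1,"rx": 0,"ry": -0.48,"rz": 0,"grip": -1},{"x": 3.3,"y": 0,"z": 0.9,"rx": 0,"ry": -0.507,"rz": 0,"grip": -1},{"x": 3.3,"y": 0,"z": 0.9,"rx": 0,"ry": -0.507,"rz": 0,"grip": -1}]}}

```text
time_s: 19.45
ee_pos: [524.1, -30.7, 123.8]
orientation: [0.007, 2.64, 0.003]
force: [0.3, -0.4, -1.9]
opening: 15.5
```

Run:
```python
from sc import *
s=bot.sense(); cur(s)
t=bot.read_camera("scene"); save(t,"s11.png",(150,140,290,245))
t=bot.read_camera("top"); save(t,"t11.png",(220,90,360,195))
```

```text
tip [663.9 -31.2 130.3] theta -13.9 yaw -0.002 roll -0.003 F [ 0.3 -0.4 -1.9] open 15.5 q [ 0.72  0.69 -1.06  2.31  1.79  0.63 -0.15]
```

View pics/s11.png

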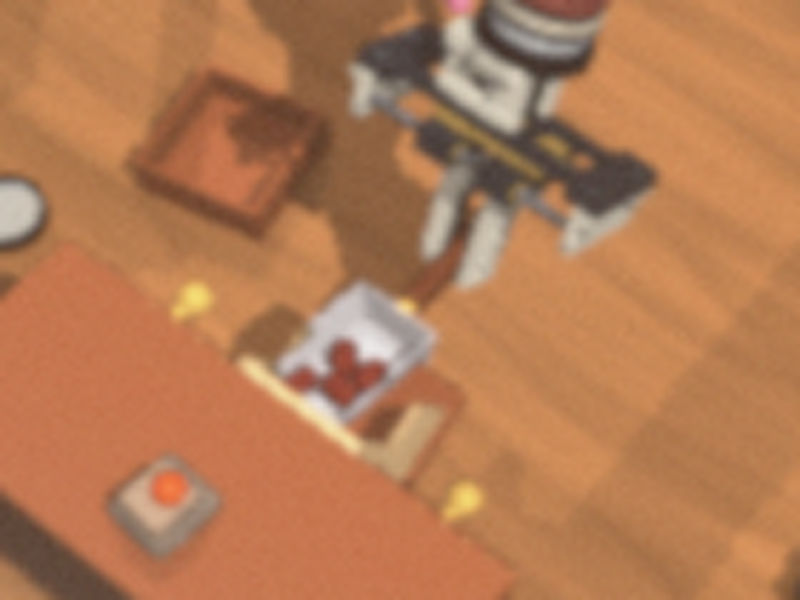

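View pics/t11.png

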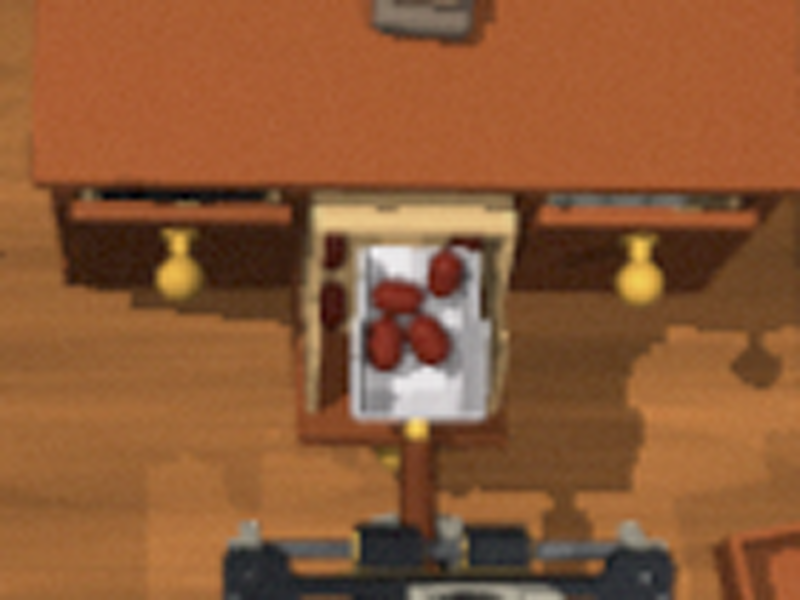

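Run:
```python
from sc import *
plans([((650,-31,140),-17),((632,-31,155),-20),((625,-40,160),-20,-.04),((600,-75,160),-20,-.12),((575,-120,155),-20,-.2),((545,-165,150),-20,-.28)])
```

```text
t 19.55
((650, -31, 140), -17) xyz [ 1.4  -0.03 -0.89] rot [-0.004 -0.051 -0.003] tcp [511. -31. 126.] phi 31.9
((632, -31, 155), -20) xyz [ 2.52 -0.04 -2.4 ] rot [-0.005 -0.103 -0.003] tcp [494. -31. 134.] phi 34.9
((625, -40, 160), -20, -0.04) xyz [ 2.88 -0.39 -3.17] rot [ 0.017 -0.103  0.031] tcp [487. -34. 139.] phi 34.8
((600, -75, 160), -20, -0.12) xyz [ 4.97 -2.8  -4.34] rot [ 0.059 -0.104  0.099] tcp [463. -58. 139.] phi 34.7
((575, -120, 155), -20, -0.2) xyz [ 7.21 -6.23 -5.02] rot [ 0.101 -0.104  0.167] tcp [440. -92. 134.] phi 34.4
((545, -165, 150), -20, -0.28) xyz [ 9.82 -9.67 -5.91] rot [ 0.143 -0.104  0.235] tcp [ 412. -127.  129.] phi 33.9
```

```bash
cat > rot.py <<'E'
from sc import *
def ring(c,th,z,yaw): return ((c[0]+139.5*np.cos(yaw),c[1]+139.5*np.sin(yaw),z),th,yaw)
E
python3 - <<'E'
from rot import *
print(ring((524,-31),-15,145,0))
plans([ring((524,-31),-15.5,142,0),ring((522,-34),-15.5,152,-.08),ring((520,-38),-15.5,158,-.18),ring((520,-42),-15.5,160,-.3),ring((520,-46),-15.5,160,-.42),ring((520,-50),-15.5,160,-.54),ring((520,-54),-15.5,160,-.66),ring((520,-58),-15.5,160,-.78)])
E
```

```text
((np.float64(663.5), np.float64(-31.0), 145), -15, 0)
t 19.55
((np.float64(663.5), np.float64(-31.0), 142), -15.5, 0) xyz [-0.03 -0.02 -0.75] rot [-0.004 -0.025 -0.003] tcp [524. -31. 132.] phi 30.4
((np.float64(661.0538380292154), np.float64(-45.14809980869959), 152), -15.5, -0.08) xyz [-0.34 -0.32 -1.72] rot [ 0.035 -0.025  0.066] tcp [522. -34. 142.] phi 30.3
((np.float64(657.2461951439429), np.float64(-62.974625492902476), 158), -15.5, -0.18) xyz [-0.46 -0.72 -2.34] rot [ 0.085 -0.025  0.153] tcp [520. -38. 148.] phi 30.0
((np.float64(653.269440233022), np.float64(-83.22506882925687), 160), -15.5, -0.3) xyz [-0.56 -1.12 -2.52] rot [ 0.144 -0.026  0.258] tcp [520. -42. 150.] phi 29.3
((np.float64(647.375907173567), np.float64(-102.88258320181004), 160), -15.5, -0.42) xyz [-0.57 -1.52 -2.52] rot [ 0.204 -0.026  0.362] tcp [520. -46. 150.] phi 28.2
((np.float64(639.6503610502534), np.float64(-121.72197083560928), 160), -15.5, -0.54) xyz [-0.57 -1.92 -2.51] rot [ 0.263 -0.027  0.466] tcp [520. -50. 150.] phi 26.8
((np.float64(630.2039162938825), np.float64(-139.529800850294), 160), -15.5, -0.66) xyz [-0.58 -2.32 -2.51] rot [ 0.322 -0.027  0.57 ] tcp [520. -54. 150.] phi 25.0
((np.float64(619.1724385527127), np.float64(-156.1074789784572), 160), -15.5, -0.78) xyz [-0.58 -2.72 -2.51] rot [ 0.382 -0.027  0.675] tcp [520. -58. 150.] phi 22.8
```

Call:
{"op": "send_rows", "data": {"motion": [{"x": 0,"y": 0,"z": -0.75,"rx": 0,"ry": -0.025,"rz": 0,"grip": -1},{"x": -0.35,"y": -0.3,"z": -1.7,"rx": 0.035,"ry": -0.025,"rz": 0.066,"grip": -1},{"x": -0.45,"y": -0.7,"z": -2.35,"rx": 0.085,"ry": -0.025,"rz": 0.153,"grip": -1},{"x": -0.55,"y": -1.1,"z": -2.5,"rx": 0.144,"ry": -0.026,"rz": 0.258,"grip": -1},{"x": -0.55,"y": -1.5,"z": -2.5,"rx": 0.204,"ry": -0.026,"rz": 0.362,"grip": -1},{"x": -0.55,"y": -1.9,"z": -2.5,"rx": 0.263,"ry": -0.027,"rz": 0.466,"grip": -1},{"x": -0.6,"y": -2.3,"z": -2.5,"rx": 0.322,"ry": -0.027,"rz": 0.57,"grip": -1},{"x": -0.6,"y": -2.7,"z": -2.5,"rx": 0.382,"ry": -0.027,"rz": 0.675,"grip": -1},{"x": -0.6,"y": -2.7,"z": -2.5,"rx": 0.382,"ry": -0.027,"rz": 0.675,"grip": -1}]}}

```text
time_s: 20.45
ee_pos: [522.2, -55.1, 149.9]
orientation: [1.007, 2.438, -0.259]
force: [0.3, 1.4, -1.2]
opening: 15.8
```

Run:
```python
from rot import *
s=bot.sense(); cur(s)
t=bot.read_camera("top"); save(t,"t12.png",(220,90,400,225))
plans([ring((518,-64),-15.5,158,-.9),ring((515,-72),-15.5,155,-1.02),ring((512,-80),-15.5,150,-1.14),ring((508,-88),-15.5,140,-1.26),ring((503,-95),-15.5,130,-1.37),ring((495,-102),-13,115,-1.37),ring((485,-108),-8,100,-1.37)])
```

```text
tip [ 621.4 -153.3  160.1] theta -15.4 yaw -0.78 roll 0.004 F [ 0.3  1.4 -1.2] open 15.8 q [ 0.48  0.64 -0.98  2.19  1.44  0.99 -0.7 ]
t 20.5
((np.float64(604.7145905737577), np.float64(-173.27410389303395), 158), -15.5, -0.9) xyz [-0.21 -0.8   0.34] rot [ 0.064 -0.003  0.105] tcp [518. -64. 148.] phi 20.2
((np.float64(588.0095501996051), np.float64(-190.86906906193613), 155), -15.5, -1.02) xyz [-0.36 -1.58  0.77] rot [ 0.124 -0.003  0.209] tcp [515. -72. 145.] phi 17.3
((np.float64(570.2544333021909), np.float64(-206.7543727081657), 150), -15.5, -1.14) xyz [-0.42 -2.36  1.37] rot [ 0.185 -0.004  0.313] tcp [512. -80. 140.] phi 14.0
((np.float64(550.6614587187713), np.float64(-220.81660265187693), 140), -15.5, -1.26) xyz [-0.16 -3.22  2.37] rot [ 0.245 -0.005  0.416] tcp [508. -88. 130.] phi 10.4
((np.float64(530.8232360791615), np.float64(-231.69717456510668), 130), -15.5, -1.37) xyz [ 0.23 -4.08  3.3 ] rot [ 0.301 -0.006  0.511] tcp [503. -95. 120.] phi 7.0
((np.float64(522.8232360791615), np.float64(-238.69717456510668), 115), -13, -1.37) xyz [ 0.76 -5.13  4.01] rot [0.29  0.036 0.518] tcp [ 495. -102.  111.] phi 6.3
((np.float64(512.8232360791615), np.float64(-244.69717456510668), 100), -8, -1.37) xyz [ 1.14 -6.27  4.1 ] rot [0.268 0.121 0.531] tcp [ 485. -108.  108.] phi 5.1
```

View pics/t12.png

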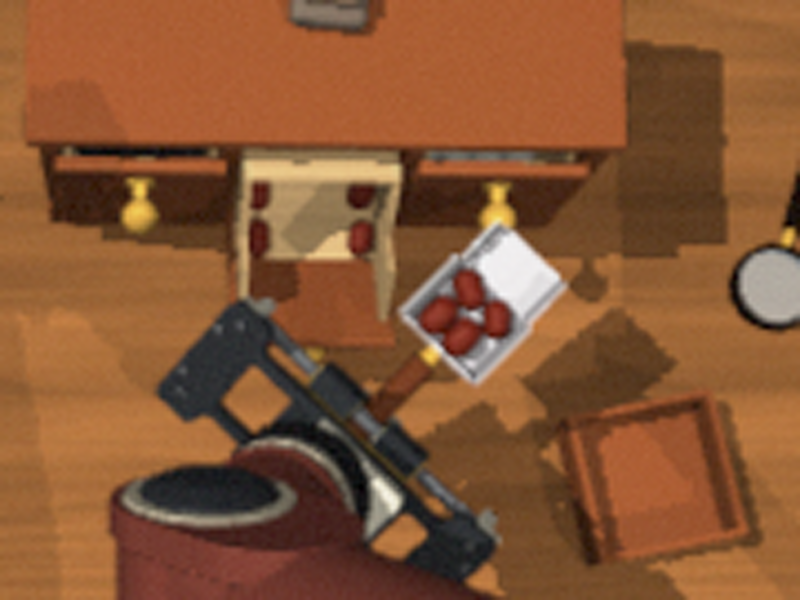

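Call:
{"op": "send_rows", "data": {"motion": [{"x": -0.2,"y": -0.8,"z": 0.35,"rx": 0.064,"ry": 0,"rz": 0.105,"grip": -1},{"x": -0.35,"y": -1.6,"z": 0.75,"rx": 0.124,"ry": 0,"rz": 0.209,"grip": -1},{"x": -0.4,"y": -2.35,"z": 1.35,"rx": 0.185,"ry": 0,"rz": 0.313,"grip": -1},{"x": -0.15,"y": -3.2,"z": 2.35,"rx": 0.245,"ry": 0,"rz": 0.416,"grip": -1},{"x": 0.25,"y": -4.1,"z": 3.3,"rx": 0.301,"ry": 0,"rz": 0.511,"grip": -1},{"x": 0.75,"y": -5.1,"z": 4,"rx": 0.29,"ry": 0.036,"rz": 0.518,"grip": -1},{"x": 1.15,"y": -6.3,"z": 4.1,"rx": 0.268,"ry": 0.121,"rz": 0.531,"grip": -1},{"x": 1.15,"y": -6.3,"z": 4.1,"rx": 0.268,"ry": 0.121,"rz": 0.531,"grip": -1}]}}

```text
time_s: 21.3
ee_pos: [481.4, -113.6, 107.3]
orientation: [1.789, 2.165, -0.362]
force: [-0.2, -0.7, -1.8]
opening: 15.3
```

Run:
```python
from rot import *
s=bot.sense(); cur(s)
t=bot.read_camera("top"); save(t,"t13.png",(270,120,430,240))
for q in bot.silhouettes("tray",t)[:2]: print(q["uv"],q["score"],onz(t,q["uv"],20))
# tray corners at z36
for z,c in ((36,[[495.4+u*48*np.cos(.2)-v*48*np.sin(.2),-263+u*48*np.sin(.2)+v*48*np.cos(.2)] for u,v in((1,1),(1,-1),(-1,-1),(-1,1))]),):
    for k in c: print(np.round(k),((proj(t,[*k,z])-[270,120])*5).round())
M=toolM(s)@np.load("TS.npy")
for X in ([40,-23,1],[40,23,1]):
    Y=M[:3,:3]@X+M[:3,3]; print(Y.round(0),((proj(t,Y)-[270,120])*5).round())
h=np.array([np.cos(-1.37),np.sin(-1.37)])
c=np.array([495.4,-263])
P=lambda d,z,th:((*(c+h*d),z),th,-1.37)
plans([P(-15,75,-5),P(-12,50,5),P(-10,38,12),P(-10,33,22),P(-10,30,32),P(-10,30,40),P(-10,32,46)])
```

```text
tip [ 507.9 -250.7   99.8] theta -8.2 yaw -1.378 roll -0.004 F [-0.2 -0.7 -1.8] open 15.3 q [ 0.52  0.72 -0.9   2.1   1.19  1.05 -0.96]
[375.6, 195.1] 0.64 [ 506.79038566 -291.65836575   20.        ]
[ 533. -206.] [[392. 329.]]
[ 552. -301.] [[548. 296.]]
[ 458. -320.] [[589. 455.]]
[ 439. -225.] [[431. 488.]]
[ 485. -255.  101.] [[514. 396.]]
[ 530. -246.  101.] [[494. 315.]]
t 21.4
((np.float64(492.4082541850364), np.float64(-248.3013790790208), 75), -5, -1.37) xyz [ 0.82 -1.85  1.55] rot [-0.002  0.055 -0.003] tcp [ 465. -112.   90.] phi 4.4
((np.float64(493.0066033480291), np.float64(-251.24110326321664), 50), 5, -1.37) xyz [ 0.15 -1.85  1.95] rot [-0.001  0.229 -0.002] tcp [ 466. -120.   89.] phi 2.2
((np.float64(493.40550279002423), np.float64(-253.20091938601385), 38), 12, -1.37) xyz [-0.72 -1.84  1.88] rot [ 0.     0.351 -0.002] tcp [ 468. -127.   93.] phi 0.8
((np.float64(493.40550279002423), np.float64(-253.20091938601385), 33), 22, -1.37) xyz [-2.43 -1.82  0.81] rot [ 0.001  0.526 -0.001] tcp [ 470. -139.  110.] phi -1.2
((np.float64(493.40550279002423), np.float64(-253.20091938601385), 30), 32, -1.37) xyz [-4.45 -1.81 -0.09] rot [ 0.002  0.7   -0.   ] tcp [ 473. -153.  126.] phi -3.3
((np.float64(493.40550279002423), np.float64(-253.20091938601385), 30), 40, -1.37) xyz [-6.28 -1.79 -0.75] rot [0.003 0.84  0.   ] tcp [ 476. -167.  139.] phi -5.1
((np.float64(493.40550279002423), np.float64(-253.20091938601385), 32), 46, -1.37) xyz [-7.79 -1.78 -1.26] rot [0.004 0.945 0.001] tcp [ 478. -179.  150.] phi -6.6
```

View pics/t13.png

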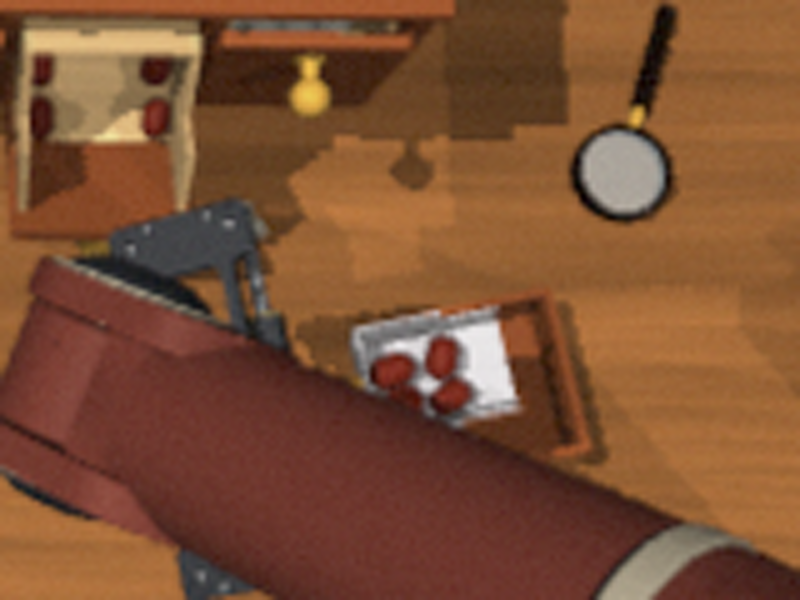

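Run:
```python
from rot import *
h=np.array([np.cos(-1.37),np.sin(-1.37)])
c=np.array([495.4,-263])
P=lambda d,z,th:((*(c+h*d),z),th,-1.37)
plans([P(-14,70,-5),P(-14,45,2),P(-14,36,8),P(-14,33,13),P(-14,29,18),P(-14,27,24),P(-14,26,30),P(-14,26,36),P(-14,27,42)])
```

```text
t 21.4
((np.float64(492.607703906034), np.float64(-249.2812871404194), 70), -5, -1.37) xyz [ 0.93 -1.85  2.05] rot [-0.002  0.055 -0.003] tcp [ 465. -113.   85.] phi 4.4
((np.float64(492.607703906034), np.float64(-249.2812871404194), 45), 2, -1.37) xyz [ 0.98 -1.86  2.91] rot [-0.001  0.177 -0.002] tcp [ 466. -116.   77.] phi 2.9
((np.float64(492.607703906034), np.float64(-249.2812871404194), 36), 8, -1.37) xyz [ 0.4  -1.85  2.61] rot [-0.     0.281 -0.002] tcp [ 466. -120.   82.] phi 1.6
((np.float64(492.607703906034), np.float64(-249.2812871404194), 33), 13, -1.37) xyz [-0.34 -1.84  2.01] rot [ 0.     0.369 -0.001] tcp [ 467. -124.   90.] phi 0.6
((np.float64(492.607703906034), np.float64(-249.2812871404194), 29), 18, -1.37) xyz [-1.11 -1.84  1.59] rot [ 0.001  0.456 -0.001] tcp [ 468. -130.   97.] phi -0.4
((np.float64(492.607703906034), np.float64(-249.2812871404194), 27), 24, -1.37) xyz [-2.24 -1.83  0.94] rot [ 0.001  0.561 -0.001] tcp [ 470. -137.  108.] phi -1.6
((np.float64(492.607703906034), np.float64(-249.2812871404194), 26), 30, -1.37) xyz [-3.48 -1.82  0.33] rot [ 0.002  0.665 -0.   ] tcp [ 472. -146.  118.] phi -2.8
((np.float64(492.607703906034), np.float64(-249.2812871404194), 26), 36, -1.37) xyz [-4.83 -1.8  -0.24] rot [0.003 0.77  0.   ] tcp [ 474. -156.  129.] phi -4.1
((np.float64(492.607703906034), np.float64(-249.2812871404194), 27), 42, -1.37) xyz [-6.27 -1.79 -0.75] rot [0.003 0.875 0.   ] tcp [ 476. -167.  139.] phi -5.6
```

Call:
{"op": "send_rows", "data": {"motion": [{"x": 0.9,"y": -1.85,"z": 2,"rx": 0,"ry": 0.055,"rz": 0,"grip": -1},{"x": 0.95,"y": -1.85,"z": 2.9,"rx": 0,"ry": 0.177,"rz": 0,"grip": -1},{"x": 0.4,"y": -1.85,"z": 2.6,"rx": 0,"ry": 0.281,"rz": 0,"grip": -1},{"x": -0.35,"y": -1.85,"z": 2,"rx": 0,"ry": 0.369,"rz": 0,"grip": -1},{"x": -1.1,"y": -1.85,"z": 1.6,"rx": 0,"ry": 0.456,"rz": 0,"grip": -1},{"x": -2.2,"y": -1.85,"z": 0.95,"rx": 0,"ry": 0.561,"rz": 0,"grip": -1},{"x": -3.5,"y": -1.8,"z": 0.35,"rx": 0,"ry": 0.665,"rz": 0,"grip": -1},{"x": -4.8,"y": -1.8,"z": -0.2,"rx": 0,"ry": 0.77,"rz": 0,"grip": -1},{"x": -4.8,"y": -1.8,"z": -0.2,"rx": 0,"ry": 0.77,"rz": 0,"grip": -1}]}}

```text
time_s: 22.3
ee_pos: [475.5, -160.1, 126.7]
orientation: [-1.811, -2.187, -0.343]
force: [1.0, -0.4, -1.0]
opening: 15.6
```

Run:
```python
from rot import *
s=bot.sense(); cur(s)
t=bot.read_camera("top"); save(t,"t14.png",(270,120,430,240))
t=bot.read_camera("scene"); save(t,"s14.png",(120,100,280,220))
t=bot.read_camera("wrist"); save(t,"w14.png")
h=np.array([np.cos(-1.37),np.sin(-1.37)])
c=np.array([495.4,-263])
P=lambda d,z,th:((*(c+h*d),z),th,-1.37)
plans([P(-14,28,42),P(-16,34,48),P(-18,60,40)])
```

```text
tip [ 493.7 -253.3   24. ] theta 36.0 yaw -1.377 roll 0.002 F [ 1.  -0.4 -1. ] open 15.6 q [ 1.13  0.98 -1.26  1.79  0.62  1.12 -0.11]
t 22.45
((np.float64(492.607703906034), np.float64(-249.2812871404194), 28), 42, -1.37) xyz [-0.81 -0.01 -1.6 ] rot [0.    0.105 0.005] tcp [ 476. -167.  140.] phi -5.6
((np.float64(492.2088044640388), np.float64(-247.32147101762217), 34), 48, -1.37) xyz [-1.25  0.   -3.28] rot [0.001 0.21  0.005] tcp [ 478. -177.  154.] phi -7.1
((np.float64(491.80990502204367), np.float64(-245.36165489482494), 60), 40, -1.37) xyz [ 0.96  0.   -4.02] rot [0.    0.071 0.004] tcp [ 475. -160.  169.] phi -5.1
```

View pics/t14.png

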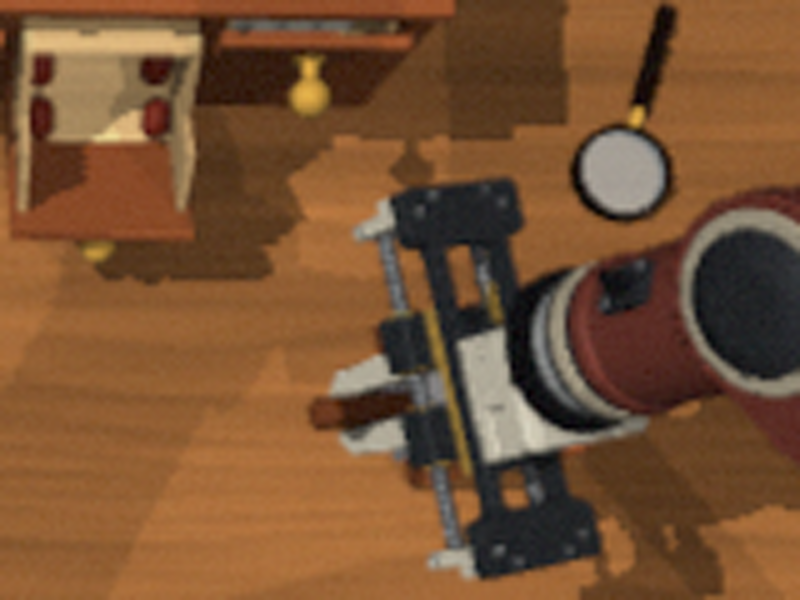

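View pics/s14.png

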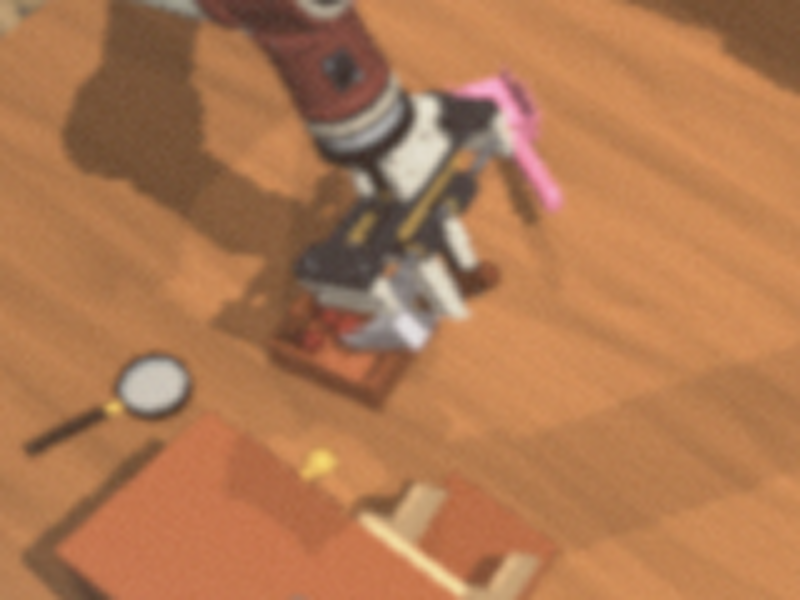

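View pics/w14.png

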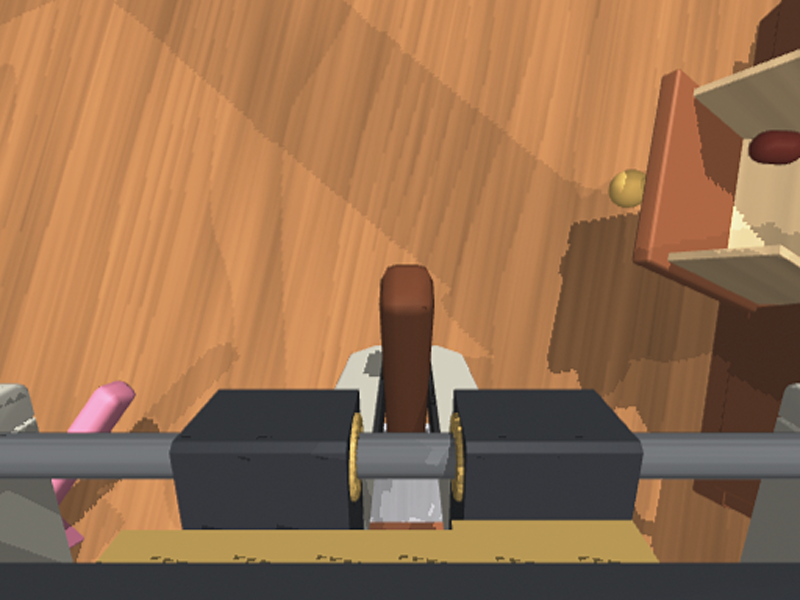

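Call:
{"op": "send_rows", "data": {"motion": [{"x": 0.2,"y": 0,"z": -1.5,"rx": 0,"ry": 0.07,"rz": 0,"grip": -1},{"x": 0.6,"y": 0,"z": -3,"rx": 0,"ry": 0.07,"rz": 0,"grip": -1},{"x": 1.2,"y": 0,"z": -6,"rx": 0,"ry": 0.07,"rz": 0,"grip": -1},{"x": 2.4,"y": 0,"z": -9,"rx": 0,"ry": 0.07,"rz": 0,"grip": -1},{"x": 3.2,"y": 0,"z": -11,"rx": 0,"ry": 0,"rz": 0,"grip": -1}]}}

```text
time_s: 22.95
ee_pos: [475.7, -165.5, 243.8]
orientation: [-1.805, -2.197, -0.339]
force: [-0.1, 0.3, -0.9]
opening: 15.6
```

Run:
```python
from rot import *
s=bot.sense(); cur(s)
t=bot.read_camera("scene"); save(t,"s15.png",(120,100,280,220))
for a in [((500,-170,150),15,-1.2),((560,-100,150),0,-.8),((600,0,130),0,-.4),((625,100,90),0,0),((630,132,40),0,0),((630,132,3),0,0)]: plans([a],s)
```

```text
tip [ 494.8 -259.   141.5] theta 35.8 yaw -1.369 roll 0.002 F [-0.1  0.3 -0.9] open 15.6 q [ 1.16  0.81 -1.3   1.66  0.43  1.3   0.  ]
t 22.95
((500, -170, 150), 15, -1.2) xyz [9.55 0.09 7.07] rot [ 0.032 -0.361 -0.17 ] tcp [455. -53. 212.] phi 0.2
t 22.95
((560, -100, 150), 0, -0.8) xyz [12.86  2.04 12.05] rot [ 0.03  -0.604 -0.582] tcp [465.  -1. 177.] phi 10.7
t 22.95
((600, 0, 130), 0, -0.4) xyz [17.02  3.99 15.79] rot [ 0.052 -0.568 -0.987] tcp [474.  54. 157.] phi 13.8
t 22.95
((625, 100, 90), 0, 0) xyz [19.61  6.25 21.07] rot [ 0.073 -0.514 -1.39 ] tcp [488. 100. 117.] phi 14.9
t 22.95
((630, 132, 40), 0, 0) xyz [20.66  7.33 26.83] rot [ 0.073 -0.514 -1.39 ] tcp [493. 132.  67.] phi 14.9
t 22.95
((630, 132, 3), 0, 0) xyz [19.34  7.31 30.29] rot [ 0.073 -0.514 -1.39 ] tcp [493. 132.  30.] phi 14.9
```

View pics/s15.png

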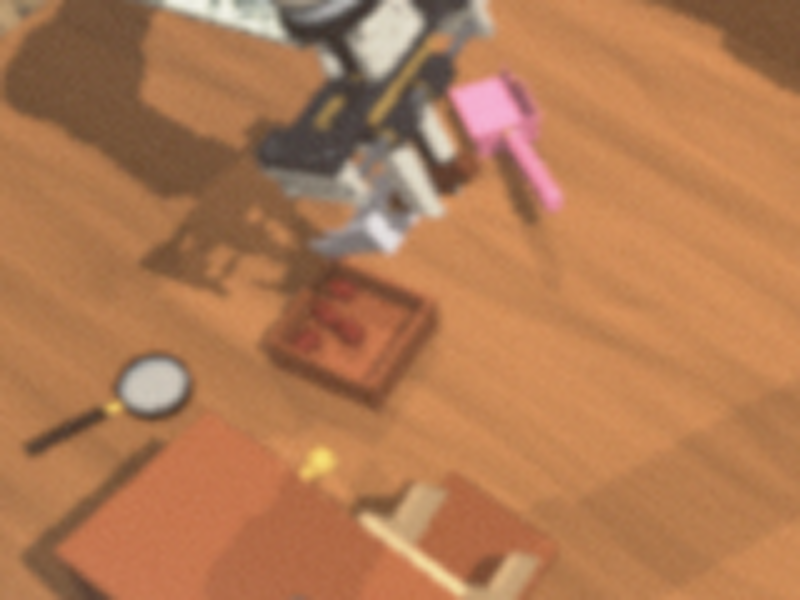

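Call:
{"op": "send_rows", "data": {"motion": [{"x": 3.2,"y": 0,"z": 2.4,"rx": 0.01,"ry": -0.12,"rz": -0.06,"grip": -1},{"x": 6.4,"y": 0,"z": 4.8,"rx": 0.02,"ry": -0.24,"rz": -0.11,"grip": -1},{"x": 9.5,"y": 0.1,"z": 7,"rx": 0.03,"ry": -0.361,"rz": -0.17,"grip": -1},{"x": 10.3,"y": 0.6,"z": 8.3,"rx": 0.03,"ry": -0.43,"rz": -0.28,"grip": -1},{"x": 11.2,"y": 1.1,"z": 9.6,"rx": 0.03,"ry": -0.49,"rz": -0.38,"grip": -1},{"x": 12,"y": 1.6,"z": 10.8,"rx": 0.03,"ry": -0.55,"rz": -0.48,"grip": -1},{"x": 12.9,"y": 2,"z": 12,"rx": 0.03,"ry": -0.604,"rz": -0.582,"grip": -1},{"x": 14.3,"y": 2.7,"z": 13.2,"rx": 0.04,"ry": -0.59,"rz": -0.72,"grip": -1},{"x": 15.7,"y": 3.3,"z": 14.5,"rx": 0.045,"ry": -0.58,"rz": -0.85,"grip": -1},{"x": 17,"y": 4,"z": 15.8,"rx": 0.052,"ry": -0.568,"rz": -0.987,"grip": -1},{"x": 17,"y": 4,"z": 15.8,"rx": 0.052,"ry": -0.568,"rz": -0.987,"grip": -1}]}}

```text
time_s: 24.1
ee_pos: [471.2, 56.9, 156.4]
orientation: [0.568, 2.833, -0.059]
force: [-0.3, 0.0, -0.8]
opening: 15.5
```

Run:
```python
from rot import *
s=bot.sense(); cur(s)
plans([((620,70,110),0,-.2),((628,110,80),0,0),((630,132,40),0,0),((630,132,10),0,0),((630,132,1),0,0)],s)
```

```text
tip [597.8   4.5 128.5] theta 0.2 yaw -0.391 roll 0.004 F [-0.3  0.  -0.8] open 15.5 q [ 0.52  0.64 -1.2   2.16  1.13  0.9  -0.2 ]
t 24.1
((620, 70, 110), 0, -0.2) xyz [0.71 4.28 1.83] rot [-0.045 -0.003 -0.186] tcp [486.  97. 137.] phi 14.6
((628, 110, 80), 0, 0) xyz [1.48 5.63 4.75] rot [-0.096 -0.001 -0.379] tcp [491. 110. 107.] phi 14.9
((630, 132, 40), 0, 0) xyz [3.13 7.7  8.47] rot [-0.096 -0.001 -0.379] tcp [493. 132.  67.] phi 14.9
((630, 132, 10), 0, 0) xyz [ 3.89  7.67 11.37] rot [-0.096 -0.001 -0.379] tcp [493. 132.  37.] phi 14.9
((630, 132, 1), 0, 0) xyz [ 4.12  7.66 12.24] rot [-0.096 -0.001 -0.379] tcp [493. 132.  28.] phi 14.9
```

Call:
{"op": "send_rows", "data": {"motion": [{"x": 0.35,"y": 2.1,"z": 0.9,"rx": -0.02,"ry": 0,"rz": -0.09,"grip": -1},{"x": 0.7,"y": 4.3,"z": 1.8,"rx": -0.045,"ry": 0,"rz": -0.186,"grip": -1},{"x": 1.1,"y": 5,"z": 3.3,"rx": -0.07,"ry": 0,"rz": -0.28,"grip": -1},{"x": 1.5,"y": 5.6,"z": 4.7,"rx": -0.096,"ry": 0,"rz": -0.379,"grip": -1},{"x": 3.1,"y": 7.7,"z": 8.4,"rx": -0.096,"ry": 0,"rz": -0.379,"grip": -1},{"x": 3.6,"y": 7.7,"z": 10.3,"rx": -0.096,"ry": 0,"rz": -0.379,"grip": -1},{"x": 3.9,"y": 7.7,"z": 11.4,"rx": -0.096,"ry": 0,"rz": -0.379,"grip": -1},{"x": 4.05,"y": 7.7,"z": 11.9,"rx": -0.096,"ry": 0,"rz": -0.379,"grip": -1},{"x": 4.05,"y": 7.7,"z": 11.9,"rx": -0.096,"ry": 0,"rz": -0.379,"grip": -1},{"x": 4.05,"y": 7.7,"z": 11.9,"rx": -0.096,"ry": 0,"rz": -0.379,"grip": -1}]}}

```text
time_s: 25.1
ee_pos: [495.1, 129.5, 32.6]
orientation: [0.018, 2.882, 0.006]
force: [0.6, -0.7, -0.8]
opening: 15.5
```

Run:
```python
from rot import *
s=bot.sense(); cur(s)
plans([((630,132,1),0,0),((630,132,-1),0,0)],s)
```

```text
tip [632.3 128.2   5.4] theta -0.0 yaw -0.008 roll -0.0 F [ 0.6 -0.7 -0.8] open 15.5 q [ 0.3   0.92 -1.05  2.2   1.55  0.86 -0.25]
t 25.1
((630, 132, 1), 0, 0) xyz [0.34 0.27 0.36] rot [-0.002  0.001 -0.008] tcp [493. 132.  28.] phi 14.9
((630, 132, -1), 0, 0) xyz [0.39 0.27 0.55] rot [-0.002  0.001 -0.008] tcp [493. 132.  26.] phi 14.9
```

Call:
{"op": "send_rows", "data": {"motion": [{"x": 0.05,"y": 0,"z": 0.2,"rx": 0,"ry": 0,"rz": 0,"grip": -1},{"x": 0.1,"y": 0,"z": 0.4,"rx": 0,"ry": 0,"rz": 0,"grip": -1},{"x": 0.12,"y": 0,"z": 0.5,"rx": 0,"ry": 0,"rz": 0,"grip": -1},{"x": 0.12,"y": 0,"z": 0.5,"rx": 0,"ry": 0,"rz": 0,"grip": -1},{"x": 0.12,"y": 0,"z": 0.5,"rx": 0,"ry": 0,"rz": 0,"grip": -1}]}}

```text
time_s: 25.6
ee_pos: [495.1, 129.4, 27.1]
orientation: [0.016, 2.882, 0.005]
force: [-2.0, -0.6, 5.3]
opening: 15.9
```

Run:
```python
from rot import *
s=bot.sense(); cur(s)
```

```text
tip [ 6.322e+02  1.282e+02 -1.000e-01] theta -0.0 yaw -0.007 roll -0.001 F [-2.  -0.6  5.3] open 15.9 q [ 0.29  0.93 -1.05  2.2   1.57  0.86 -0.26]
```

Call:
{"op": "send_rows", "data": {"motion": [{"x": 0.12,"y": 0,"z": 0.4,"rx": 0,"ry": 0,"rz": 0,"grip": 0},{"x": 0.12,"y": 0,"z": 0.4,"rx": 0,"ry": 0,"rz": 0,"grip": 0},{"x": 0.12,"y": 0,"z": 0.4,"rx": 0,"ry": 0,"rz": 0,"grip": 0},{"x": 0.12,"y": 0,"z": 0.4,"rx": 0,"ry": 0,"rz": 0,"grip": 0},{"x": 0,"y": 0,"z": -2,"rx": 0,"ry": 0,"rz": 0,"grip": 0},{"x": -0.7,"y": 0,"z": -6,"rx": 0,"ry": 0,"rz": 0,"grip": 0},{"x": -2,"y": 0,"z": -11,"rx": 0,"ry": 0,"rz": 0,"grip": 0},{"x": -3.5,"y": 0,"z": -15,"rx": 0,"ry": 0.15,"rz": 0,"grip": 0},{"x": -4.5,"y": 0,"z": -18,"rx": 0,"ry": 0.26,"rz": 0,"grip": 0},{"x": -4.5,"y": 0,"z": -18,"rx": 0,"ry": 0.26,"rz": 0,"grip": 0}]}}

```text
time_s: 26.6
ee_pos: [496.9, 130.4, 217.3]
orientation: [0.024, 3.137, 0.02]
force: [0.6, -0.4, 0.0]
opening: 46.6
```

Run:
```python
from rot import *
s=bot.sense(); print(s["ee_pos"],s["force"],s["time_s"])
w=bot.read_camera("wrist"); save(w,"w16.png")
t=bot.read_camera("top"); save(t,"t16.png",(160,60,430,240))
c=bot.read_camera("scene"); save(c,"s16.png",(110,110,330,275))
print([(d["uv"],round(d["score"],2)) for d in bot.boxes_of("pebble0",t)])
```

```text
[496.92420246 130.40888131 217.2867707 ] [ 0.61762938 -0.35269519  0.02295029] 26.6
[([280.6, 143.6], 0.53), ([367.9, 198.3], 0.4)]
```

View pics/w16.png

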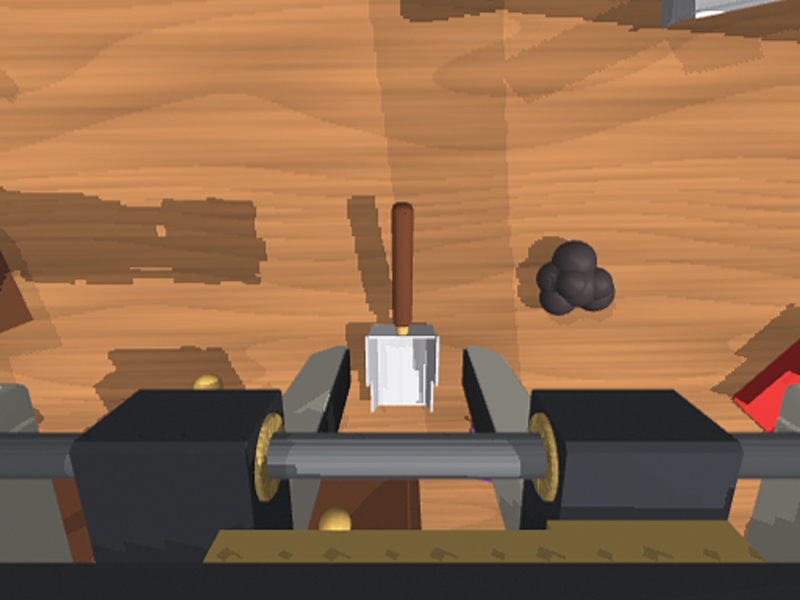

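View pics/t16.png

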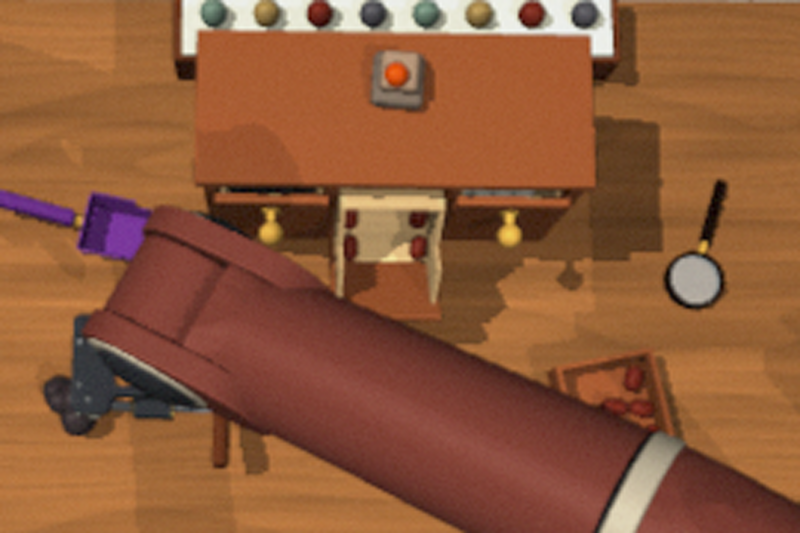

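View pics/s16.png

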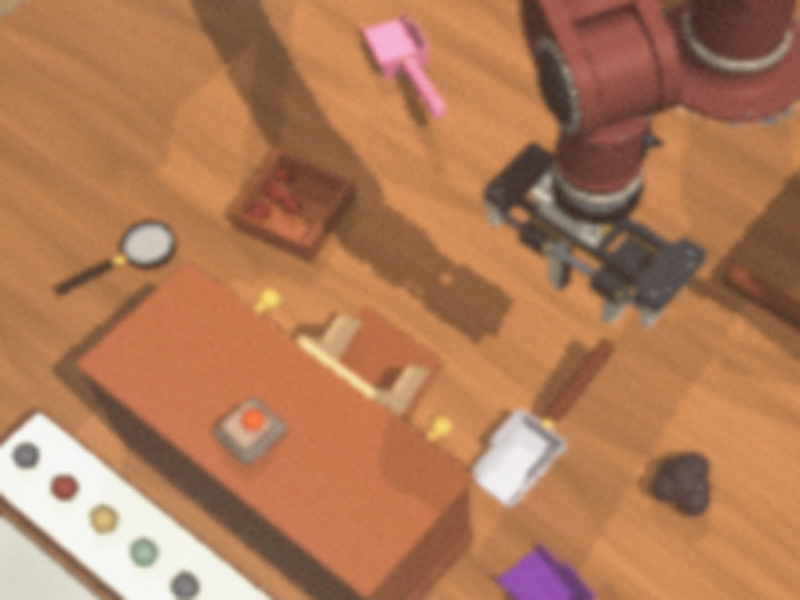

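The wrist view shows the scoop flat, bowl up and empty, with the bowl at about (402,370). The top view shows four pebbles left in the bin near (385,232). The scene view shows the other four in the tray near (280,195), and the bin out. Nothing else has moved, so I'll hand in.

Run:
```python
from cell import bot
print(bot.finish_job())
```

```text
the job is handed in; nothing more can be done
None
```

I handed the job in at about 27 s of the 72 s allowed. `finish_job()` gives no verdict, so the result below rests on my own checks.

**What I did:**
1. I lifted the small silver scoop aside and laid it flat about 160 mm to the left of the middle bin, handle towards the robot.
2. I swung the bin out by its knob to the stop.
3. I took the scoop again by its handle and scooped four pebbles in one pass.
4. I tipped them into the tray with the scoop's tip about 25 mm above the shelf.
5. I laid the scoop back flat on the left and withdrew.

**Last checks:**
- **Scoop:** it lies flat, bowl up and empty, with the gripper clear of it.
- **Pebbles:** the scene view shows four in the tray. The arm hid one of them in the top view. The top view shows the other four still in the bin, and I saw none spilled.
- **Bin:** it is still out. After I let go, its front edge lay within 1–2 mm of where full swing should put it.
- **Everything else:** I saw no shift in the other bins, the tray, the display pieces or the look-alike scoops.
- **Forces:** the wrist force in the readings stayed at about 7 N or less.

The only check that disagreed was the pebble detector, which reported just two clusters, one in the bin and one in the tray. I counted the pebbles by eye in the pictures.

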